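# Close down the mate corner

### The arm

A 6-joint arm with a two-finger parallel gripper is mounted at the origin on the work surface. World frame = base frame: x ahead of the robot, y to its left, z up, the work surface at z = 0. Lengths are in m, angles in rad, forces in N, time in s.
With the tool pointing down it reaches from about 0.375 to 0.925 m from the base axis. Payload 5.7 kg.
Tool frame: the origin (TCP) lies midway between the tips of the shut fingers; the grasp point (between the pads) lies behind it (arm.grasp_offset is the z of the grasp point in the tool frame, in m); z points along the fingers, y is the direction in which the jaws open and shut (so a half turn about z gives the same grasp; the last joint's range is limited). The gripper opens to 88 mm and grips with 3 to 60 N. Pads are 20 mm wide; open, the fingers measure 115 mm over their backs; the gripper's body (75 mm by 178 mm) begins 61 mm behind the grasp point.
Start: joints at [-1.461, 0.359, 1.51, -0, 1.272, -0.115], TCP at [0.134, -0.585, 0.223] pointing down, gripper open.
Joint ranges: [-2.97, 2.97], [-1.01, 2.36], [0.21, 2.38], [-0.96, 4.11], [0.2, 2.71], [-2.98, 2.98]. Speed limits (rad/s): [2.39, 2.39, 3.14, 3.14, 3.14, 3.14].

### API

Orientations are given as a 3x3 rotation matrix whose columns are the frame's x, y, z axes.
In Python, from station import arm gives the robot as it stands. The module is installed in compiled form; this text tells all that it offers.
- The arm moves only by the tool step_arm, never from a script. Its argument "targets" is a list of rows, each a list of 7 numbers: the shift along the tool's x, y, z in cm, then the turn, a rotation vector about the tool's x, y, z in rad, then the closure, from 0 (fully open) to 1 (shut). A call has 1 to 8 rows; each row shifts and turns the commanded pose from where the row before left it, along the tool's axes as they then stand; what a row does not reach is not made up. A row lasts 1/8 s, in which the tool goes at most 62.5 mm and 10.7 degrees, less where a joint would pass 70% of its speed; a pose out of reach is approached as far as the arm can. A call is refused whole if a number of a shift passes 6.25 or a number of a turn 0.188, either way. A call with a gripper value outside its range is refused whole. The fingers move at their own pace and stop on an object; "grip_force" is the grip in N (left out, the last holds). Time passes only in rows, so rows that do not move let the fingers close. It gives the time, the measured TCP pose, the force and the opening at its end, in the units of the state.
- arm.get_obs(): the state, without advancing time (a new reading comes with each control period).
- arm.grab_frame(name): name is "scene" or "top" or "wrist"; returns a dict with "color" (384x512x3 uint8, red, green, blue), "fx", "fy", "cx", "cy" (pixels), "R" (3x3) and "t" (3): a world point X has camera coordinates R X + t; the wrist camera has in their place "tool_from_camera" (4x4, takes a point from camera to tool coordinates, whose origin is the TCP and whose axes are the flange's). Camera axes: x right, y down, z forward; pixel columns grow to the right and rows downward; lengths in m; the calibration is good to about 2 mm. A picture is of the moment at which its call begins: read the wrist's pose just before it. There is no depth.
- arm.finish_job(): hands the job in, once; it reports no verdict.
The state is a dict: "clock": time; "joints": joint angles; "joint_velocities": joint speeds; "effort": joint torques, N m; "eef_pos": TCP position; "tcp_rot": TCP orientation; "force": force on the tool from outside, world axes, zero at the start; "ft_torque": the same for the moment, N m; "gripper_width": finger opening in m.
Only numpy, scipy, OpenCV 4.12 (cv2) and the standard library are available. Lean on these libraries where they do the work, as an engineer would, in place of code of your own. Each camera call takes 0.05 s, during which the arm holds its last target. There are 200 camera calls.

### The job

Close down the mate corner for the day: stand those of the mate things that are out on the counter (porcelain mate, silicone cup, yerba jar, measuring scoop, square sugar tin) upright on the grey tray, then slide the loaded tray, without lifting it off or tipping it, up over the sill and under the glass shelf until it is wholly inside the mirrored cabinet, and push the mirrored door shut, flush. Also turn the isolator handle of the kettle's power block anticlockwise to off, and leave everything else (soaking bombilla, salt, teaspoon, thermos) where it stands.

Things in the scene. Friction and masses are not known exactly. Their poses are not given: they have to be found in the camera images.
- cabinet: White mirrored cabinet fixed on the counter, 190 mm deep (x), 400 wide (y), 300 high. Origin on the counter under its centre; x points into it, so its open front is the plane x = -95 mm. Floor 20 mm above the counter; walls 16 thick, opening 368 wide; back open but for a rail (x = 85 mm, 40 mm up from the floor). A 12 mm glass pane closes the top.
- sill (a point): Middle of the sill: the front upper edge of the cabinet floor, 20 mm above the counter; axes as the cabinet's.
- board: Pale wooden landing board fixed on the counter before the cabinet, 190 mm (x) by 380 (y) by 14 thick; its far edge is 12 mm short of the cabinet front. The tray starts on it; its top is 6 mm lower than the cabinet floor. Origin in the middle of its underside.
- tray: Loose grey plastic tray, 0.45 kg, 330 mm wide (y), 160 long (x). Origin under the flat base, x to the far end. Base 5 mm thick, flat from x = -55 to 45 mm. Side rims at y = +-163 and near rim at x = -53, tops 18 mm above the underside; flat standing area x -50 to 45, y -160 to 160 mm: room for four things in one row across, 78 mm apart.
- tray_grip (a point): Middle of the tray's upright pull grip at its near end, 69 mm from the tray's origin, 45 mm above the underside; axes as the tray's. The grip is a plate 12 mm thick (y), x from -85 to -53 mm, up to 60 mm above the underside; pinch its two sides, the gripper may lean. Tray home: this point is 16 to 36 mm behind the cabinet front.
- shelf_edge (a point): Middle of the lower front edge of the glass shelf that overhangs the cabinet floor: 180 mm above the counter, 60 mm behind the cabinet front; the shelf is 6 mm thick and runs to the back. Axes as the cabinet's.
- tray_nose (a point): Middle of the tray's far edge, turned up at 18 degrees as a sled nose: from x = 45 mm (flat) to 74 mm, this point, 11 mm above the underside. It rides up over the sill when the tray is pushed from behind. Axes as the tray's.
- door (a joint): Mirrored swing door hinged at the cabinet's left (+y) front edge: 0 rad = shut flush, grows as it swings out towards the robot and to the left, to 1.9; starts at 1.6 to 1.85. Panel 398 mm wide, 18 thick, from 24 to 300 mm above the counter, no handle. Stiff hinge (0.15 N m): it stays where it is left, shut too; a light push moves it.
- door_hinge (a point): On the hinge axis at the height of the door's top edge (300 mm); turns with the door: at any angle the panel runs along this frame's -y axis and the mirror face looks to -x, 18 mm from the axis; x = 0 is the inner face.
- door_edge (a point): Top corner of the door's free edge, in the middle of its thickness, 398 mm from the hinge.
- mate: White porcelain mate, a barrel-shaped cup without handle, 85 mm high; foot 48 mm in diameter, widest 68 mm at 42 mm height, rim 58. Origin in the middle of its underside, z up. 0.24 kg. May be absent.
- cup: Grey-green silicone cup, 92 mm high, 54 mm in diameter at the foot, widening to 68 at the rim. Origin in the middle of its underside. 0.1 kg. May be absent.
- jar: Glass jar of yerba with an aluminium twist cap, 106 mm high, 62 mm in diameter (cap 60). Origin in the middle of its underside. 0.28 kg. May be absent.
- scoop: White plastic measuring scoop that stands on its round bowl: bowl 46 mm in diameter, 36 high; a flat handle, 14 mm wide (its y) and 6 thick, rises straight up from the rim on its own -x side, 23 mm from the bowl's axis, to 95 mm height (102 with its round end). Origin in the middle of the bowl's underside. 45 g. May be absent.
- tin: Square steel sugar tin with a lid, 54 by 54 mm over the lid (52 below it), 62 high (70 with the small lid knob); sides along its x and y. Origin in the middle of its underside. 0.17 kg. May be absent.
- power_block: White bench power block of the kettle, fixed on the counter, 90 mm (x) by 150 (y) by 52 high; the black plug of the kettle rises at its -y end to 79 mm, the isolator stands at y = +33 mm. Origin in the middle of its underside.
- isolator (a joint): Rotary isolator handle on the power block, turning about a vertical axis: 0 rad = ON (its bar along the block's y axis), where it starts; 1.57 = OFF (bar along the block's x axis, white mark towards the robot's side). It grows as the handle is turned anticlockwise seen from above. A spring holds it at each end (about 0.12 N m to start it) and snaps it to the nearer end from past half way.
- isolator_grip (a point): On the isolator's axis in the bar of the handle, about 81 mm above the counter; turns with the handle, its y axis along the bar. The bar is 52 mm long, 14 wide and 26 high (from 67 to 93 mm above the counter).
- soak_glass: Bystander: drinking glass 100 mm high, 62 wide, with the curved steel bombilla left soaking in it. Leave alone.
- salt: Bystander: small white salt shaker, 66 mm high, 40 wide. Leave alone.
- teaspoon: Bystander: steel spoon, 140 mm long, lying on the counter near the robot. Leave alone.
- thermos: Bystander: steel thermos flask, 230 mm high, 84 wide. Leave alone.
There are look-alikes about, which are no part of the job. What is shaped like the mate but purple or red is not meant.

How it is judged:
On the way, in this order (a step that is already met when the one before it is completed fails the run):
1. every mate thing that is present stands upright on the tray while the tray is still outside the cabinet (x of mate in the frame of tray between -0.06 and 0.06 m and y of mate in the frame of tray between -0.16 and 0.16 m and z of mate in the frame of tray between -0.002 and 0.014 m and angle between each of mate, cup, jar, scoop, tin's own z axis and vertical below 0.25 rad and x of cup in the frame of tray between -0.06 and 0.06 m and y of cup in the frame of tray between -0.16 and 0.16 m and z of cup in the frame of tray between -0.002 and 0.014 m and x of jar in the frame of tray between -0.06 and 0.06 m and y of jar in the frame of tray between -0.16 and 0.16 m and z of jar in the frame of tray between -0.002 and 0.014 m and x of scoop in the frame of tray between -0.06 and 0.06 m and y of scoop in the frame of tray between -0.16 and 0.16 m and z of scoop in the frame of tray between -0.002 and 0.014 m and x of tin in the frame of tray between -0.06 and 0.06 m and y of tin in the frame of tray between -0.16 and 0.16 m and z of tin in the frame of tray between -0.002 and 0.014 m and linear speed of each of mate, cup, jar, scoop, tin below 0.03 m/s and x of tray in the frame of cabinet below -0.1 m), for 0.2 s.
2. the loaded tray is wholly inside the cabinet, on its floor, with everything still upright on it (x of mate in the frame of tray between -0.06 and 0.06 m and y of mate in the frame of tray between -0.16 and 0.16 m and z of mate in the frame of tray between -0.002 and 0.014 m and angle between each of mate, cup, jar, scoop, tin's own z axis and vertical below 0.25 rad and x of cup in the frame of tray between -0.06 and 0.06 m and y of cup in the frame of tray between -0.16 and 0.16 m and z of cup in the frame of tray between -0.002 and 0.014 m and x of jar in the frame of tray between -0.06 and 0.06 m and y of jar in the frame of tray between -0.16 and 0.16 m and z of jar in the frame of tray between -0.002 and 0.014 m and x of scoop in the frame of tray between -0.06 and 0.06 m and y of scoop in the frame of tray between -0.16 and 0.16 m and z of scoop in the frame of tray between -0.002 and 0.014 m and x of tin in the frame of tray between -0.06 and 0.06 m and y of tin in the frame of tray between -0.16 and 0.16 m and z of tin in the frame of tray between -0.002 and 0.014 m and x of tray_grip in the frame of cabinet above -0.079 m and z of tray in the frame of cabinet between 0.016 and 0.025 m and angle between tray's own z axis and vertical below 0.06 rad), for 0.2 s.
3. the mirrored door is shut flush (value of joint door below 0.03 rad), for 0.2 s.
At the end, for the whole second after the job is handed in: every mate thing present stands at rest within the tray's rims, on its base (9 mm), leaning under 14 degrees; the tray lies level (3.5 degrees) on the cabinet floor, its pull grip wholly behind the front plane; the door is shut to 0.03 rad and the isolator within 0.15 rad of off (all of step 2 and linear speed of each of mate, cup, jar, scoop, tin below 0.03 m/s and value of joint door below 0.03 rad and value of joint isolator above 1.42 rad); the robot touches nothing.
It fails at once if a bystander (glass with the soaking bombilla, salt shaker, teaspoon or thermos flask) is moved by more than 3 cm (distance of any of soak_glass, salt, teaspoon, thermos from where it was at the start of the episode above 0.03 m).
It fails at once if the tray is tipped by more than 17 degrees (angle between tray's own z axis and vertical above 0.3 rad).
It fails at once if the tray is lifted clear (its underside more than 40 mm above the counter) instead of being slid (height (world z) of tray above 0.04 m).
Of mate, cup, jar, scoop, tin only 3 to 4 are there at a start; the rules pass over those that are not, and their reading is None.
At some moment in a run one of scoop, tin may be knocked a few centimetres aside while the robot is not near it.
Once in a run the grip may slacken for a moment while it holds something.
It also fails if it takes over 210 s, if anything falls off the work surface, if the arm or the gripper's body presses on something with over 40 N, if the wrist force passes 120 N, or if a joint passes its speed limit or range.

## Working session

There is one attempt and no reset: what is moved stays moved. The work goes in short steps, Python scripts to look and compute and a tool call to move; the robot and the scene stay as the last step left them, time stands still between calls to the robot, and variables do not carry over. Pictures are saved under pics/ and viewed, about 12 in all and at most 16, crops included, and the job is handed in when it is done.

Besides the shell and the picture viewer there is one more tool, called after "Call:" as a command line: name --pt "numbers of a row" for each row, then --argument value for the rest. step_arm: Moves the arm, as the interface text tells. Its arguments: {"type":"object","properties":{"targets":{"type":"array","items":{"type":"array","items":{"type":"number"}}},"grip_force":{"type":"number"}},"required":["targets"]}

```bash
mkdir -p pics; python3 - <<'E'
from station import arm
import cv2,numpy as np
o=arm.get_obs()
for k in o: print(k,np.round(o[k],3).tolist())
print(arm.grasp_offset)
for n in ("scene","top"):
    f=arm.grab_frame(n); np.savez(f"pics/{n}0.npz",**f)
    cv2.imwrite(f"pics/{n}0.png",cv2.resize(f["color"][:,:,::-1],(800,600),interpolation=cv2.INTER_CUBIC))
    print(n,f["fx"],f["fy"],f["cx"],f["cy"],f["R"].tolist(),f["t"])
f=arm.grab_frame("wrist");print(f["tool_from_camera"],f["fx"])
E
```

```text
clock 0.0
joints [-1.461, 0.359, 1.511, -0.0, 1.272, -0.115]
joint_velocities [-0.001, -0.0, -0.0, 0.001, 0.0, 0.0]
effort [-0.002, -51.538, -27.073, 0.068, 0.035, -0.0]
eef_pos [0.134, -0.584, 0.222]
tcp_rot [[0.975, 0.223, -0.0], [0.223, -0.975, 0.002], [0.0, -0.002, -1.0]]
force [-0.062, 0.452, 0.156]
ft_torque [0.008, -0.013, 0.011]
gripper_width 0.088
-0.0187
scene 394.4951703385884 394.4951703385884 257.84441128357815 189.16693735205783 [[0.9666378674483918, -0.2560822760681642, 0.0057533554187182406], [-0.22274214357338323, -0.8514549987426822, -0.47477397000302535], [0.12647992208710399, 0.45765298316502623, -0.8800889593154733]] [-0.52956393  0.1797337   1.27061483]
top 377.7673880576182 377.7673880576182 257.4466768811683 189.1873471007324 [[-0.017685514329378173, -0.9998268708393294, -0.005783677942297617], [-0.9878535845844495, 0.018366290316729754, -0.15429833052776573], [0.1543778416954953, 0.0029845816518328035, -0.988007375613059]] [-0.00776878  0.57136367  1.484443  ]
[[ 8.21026754e-05 -9.63159633e-01 -2.68930315e-01  7.36820713e-02]
 [ 9.99999350e-01 -2.26765617e-04  1.11744230e-03  2.76840791e-04]
 [-1.13725947e-03 -2.68930232e-01  9.63158988e-01 -1.62074431e-01]
 [ 0.00000000e+00  0.00000000e+00  0.00000000e+00  1.00000000e+00]] 289.7903316206221
```

View pics/scene0.png

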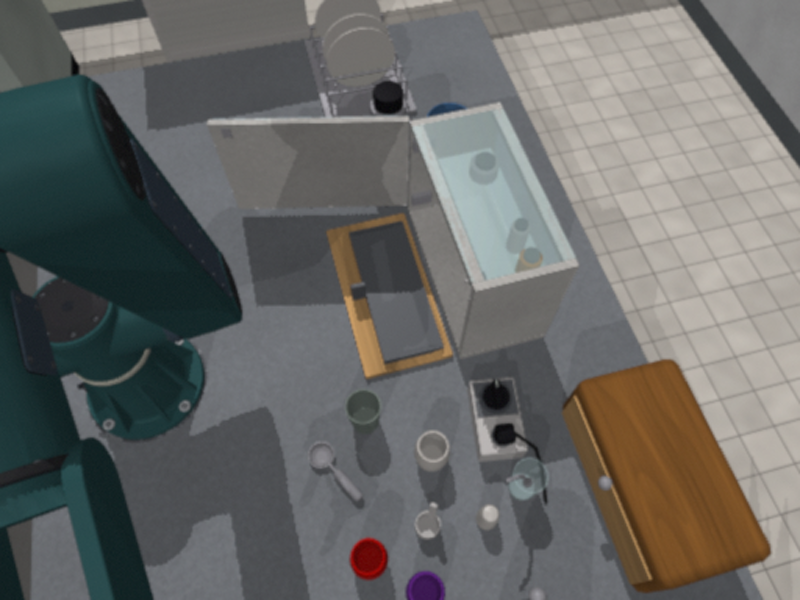

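View pics/top0.png

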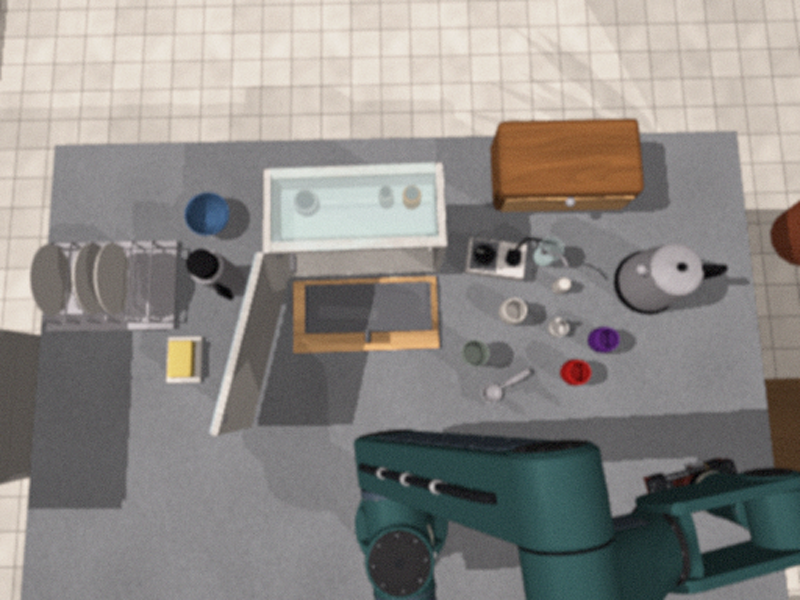

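Top view: cup at about (476,352), mate (513,309), scoop (559,325), teaspoon (494,393)-(528,373), salt (563,285), soak glass (547,250), power block (497,257), tray (370,310), thermos (205,265). Red and purple are decoys. I can't see a jar or tin yet. Next I'll enlarge.

```bash
cat > h.py <<'E'
import numpy as np, cv2
def load(n): return dict(np.load(f"pics/{n}.npz"))
def ray(f,u,v,T=None):
    d=np.array([(u-f["cx"])/f["fx"],(v-f["cy"])/f["fy"],1.])
    if "R" in f: return -f["R"].T@f["t"], f["R"].T@d
    M=T@f["tool_from_camera"]; return M[:3,3],M[:3,:3]@d
def tri(*rays):
    A=np.zeros((3,3));b=np.zeros(3);P=[]
    for o,d in rays:
        d=d/np.linalg.norm(d);Q=np.eye(3)-np.outer(d,d);A+=Q;b+=Q@o;P.append((Q,o))
    X=np.linalg.solve(A,b); return X,[float(np.linalg.norm(Q@(X-o))) for Q,o in P]
def atz(r,z): o,d=r; return o+d*(z-o[2])/d[2]
def proj(f,X,T=None):
    if "R" in f: c=f["R"]@X+f["t"]
    else:
        c=np.linalg.inv(T@f["tool_from_camera"])@np.append(X,1)
    return float(f["fx"]*c[0]/c[2]+f["cx"]),float(f["fy"]*c[1]/c[2]+f["cy"])
def crop(f,x0,y0,x1,y1,k,name):
    im=cv2.resize(f["color"][y0:y1,x0:x1,::-1].copy(),None,fx=k,fy=k,interpolation=cv2.INTER_CUBIC)
    for x in range((x0+9)//10*10,x1,10): cv2.line(im,((x-x0)*k,0),((x-x0)*k,4 if x%50 else 14),(0,0,255),1)
    for y in range((y0+9)//10*10,y1,10): cv2.line(im,(0,(y-y0)*k),(4 if y%50 else 14,(y-y0)*k),(0,0,255),1)
    return im
def T_of(o):
    T=np.eye(4);T[:3,:3]=o["tcp_rot"];T[:3,3]=o["eef_pos"];return T
E
python3 - <<'E'
from h import *
a=crop(load("top0"),180,140,380,260,4,0); b=crop(load("scene0"),190,215,390,385,4,0)
cv2.imwrite("pics/topc.png",a);cv2.imwrite("pics/scc.png",b[:600]); print(a.shape,b.shape)
E
```

```text
(480, 800, 3) (676, 800, 3)
```

View pics/topc.png

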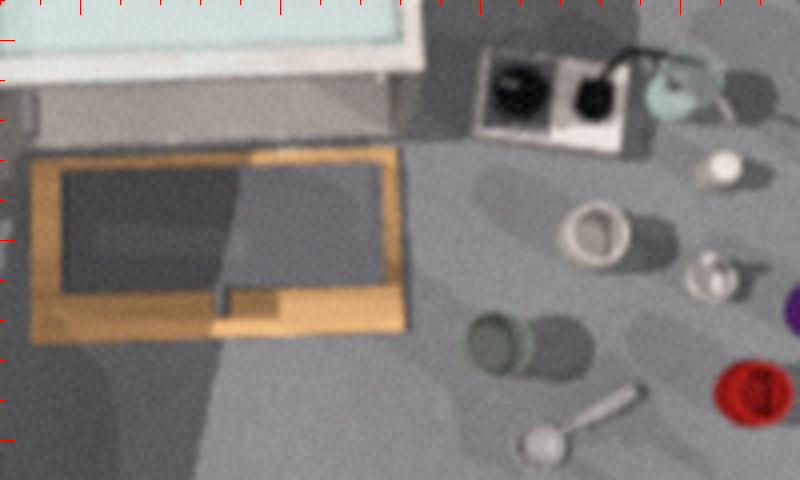

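View pics/scc.png

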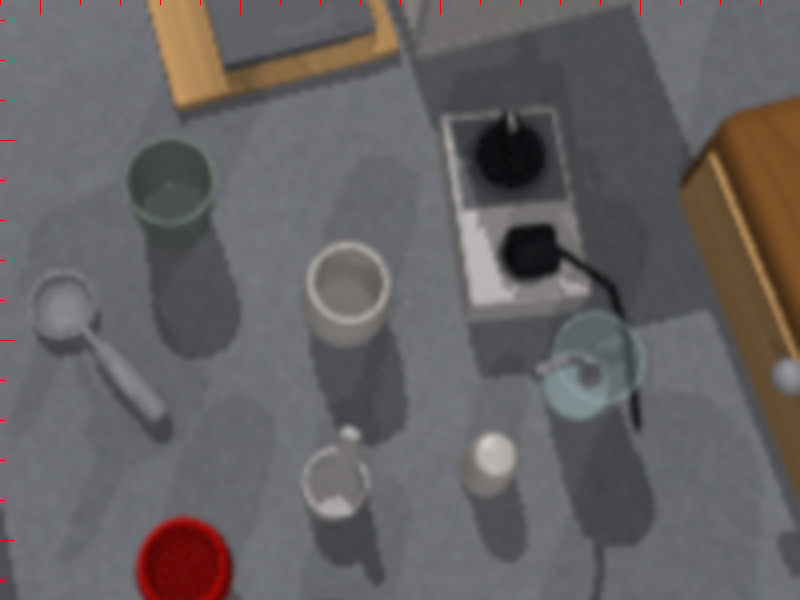

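```bash
python3 - <<'E'
from h import *
s,t=load("scene0"),load("top0")
S=lambda u,v:ray(s,190+u/4,215+v/4); T=lambda u,v:ray(t,180+u/4,140+v/4)
for n,a,b in [("cup rim",(170,183),(496,342)),("mate rim",(348,282),(597,232)),("scoop bowl",(336,480),(711,278)),("scoop tip",(350,434),(716,258)),
 ("isol",(510,152),(520,92)),("plug",(532,250),(595,98)),("blkA",(443,117),(487,50)),("blkB",(590,292),(619,148)),("blkC",(554,108),(487,50)),("spoon bowl",(64,304),(543,444)),("spoon end",(158,412),(637,390)),
 ("board nr right",(182,106),(404,332)),("boardfar right",(397,48),(400,150)),("tray nr right",(228,68),(386,287)),("cab front low right",(400,20),(412,135))]:
    X,e=tri(S(*a),T(*b)); print(n,X.round(3),np.round(e,4))
for n,p,z in [("board NL",(32,342),.014),("board FL",(32,152),.014),("board NR",(404,332),.014),("board FR",(400,150),.014),("tray NL",(62,294),.03),("tray FL",(62,170),.025),("tray NR",(386,287),.03),("tray FR",(382,164),.025),("grip",(222,285),.074),
 ("blk",(487,50),.052),("blk",(632,62),.052),("blk",(622,146),.052),("blk",(478,132),.052)]: print(n,atz(T(*p),z).round(3))
f=lambda u,v,z:print(u,v,z,atz(ray(t,u*.64,v*.64),z).round(3))
for u,v,z in [(262,168,.3),(443,164,.3),(446,246,.3),(262,252,.3),(260,255,.3),(213,432,.3),(205,262,.23)]: f(u,v,z)
E
```

```text
cup rim [ 0.419 -0.195  0.092] [0.0001 0.0001]
mate rim [ 0.524 -0.298  0.09 ] [0.0004 0.0004]
scoop bowl [ 0.482 -0.418  0.045] [0.0011 0.0011]
scoop tip [ 0.493 -0.403  0.125] [0.0007 0.0007]
isol [ 0.67  -0.231  0.073] [0.0014 0.0014]
plug [ 0.662 -0.306  0.073] [0.0008 0.0008]
blkA [ 0.663 -0.197  0.111] [0.039 0.039]
blkB [ 0.652 -0.338  0.068] [0.0415 0.0415]
blkC [ 0.718 -0.201  0.058] [0.0016 0.0016]
spoon bowl [ 0.322 -0.246  0.029] [0.0015 0.0015]
spoon end [ 0.373 -0.34   0.036] [0.001 0.001]
board nr right [ 0.44  -0.111  0.016] [0.0049 0.0049]
boardfar right [ 0.622 -0.112  0.029] [0.0013 0.0013]
tray nr right [ 0.483 -0.094  0.028] [0.0036 0.0036]
cab front low right [ 0.619 -0.119  0.105] [0.0019 0.0019]
board NL [0.432 0.267 0.014]
board FL [0.628 0.269 0.014]
board NR [ 0.435 -0.111  0.014]
board FR [ 0.623 -0.112  0.014]
tray NL [0.478 0.234 0.03 ]
tray FL [0.607 0.236 0.025]
tray NR [ 0.48  -0.094  0.03 ]
tray FR [ 0.607 -0.093  0.025]
grip [0.48  0.07  0.074]
blk [ 0.718 -0.202  0.052]
blk [ 0.703 -0.349  0.052]
blk [ 0.616 -0.335  0.052]
blk [ 0.633 -0.19   0.052]
262 168 0.3 [0.825 0.289 0.3  ]
443 164 0.3 [ 0.826 -0.115  0.3  ]
446 246 0.3 [ 0.639 -0.116  0.3  ]
262 252 0.3 [0.633 0.285 0.3  ]
260 255 0.3 [0.626 0.289 0.3  ]
213 432 0.3 [0.251 0.38  0.3  ]
205 262 0.23 [0.629 0.433 0.23 ]
```

Call:
step_arm --pt "4.6 -2.35 -1 0 0 0 0" --pt "4.6 -2.35 -1 0 0 0 0" --pt "4.6 -2.35 -1 0 0 0 0" --pt "4.6 -2.35 -1 0 0 0 0" --pt "4.6 -2.35 -1 0 0 0 0" --pt "4.6 -2.35 -1 0 0 0 0" --pt "4.6 -2.35 -1 0 0 0 0" --pt "4.6 -2.35 -1 0 0 0 0"

```text
clock: 1.15
eef_pos: [0.4516, -0.3182, 0.3028]
tcp_rot: [[0.975, 0.223, -0.0], [0.223, -0.975, 0.0], [-0.0, -0.0, -1.0]]
force: [1.7, -0.4, -0.2]
gripper_width: 0.0877
```

Call:
step_arm --pt "0 0 0 0 0 0.113 0" --pt "0 0 0 0 0 0.112 0" --pt "0 0 0 0 0 0 0" --pt "0 0 0 0 0 0 0"

```text
clock: 1.65
eef_pos: [0.4504, -0.3196, 0.3025]
tcp_rot: [[1.0, 0.002, -0.0], [0.002, -1.0, 0.0], [-0.0, -0.0, -1.0]]
force: [-0.1, 0.1, 0.3]
gripper_width: 0.0879
```

```bash
cat >> h.py <<'E'
def wshot(name):
    from station import arm
    T=T_of(arm.get_obs()); f=arm.grab_frame("wrist"); np.savez(f"pics/{name}.npz",T=T,**f)
    cv2.imwrite(f"pics/{name}.png",crop(f,0,0,512,384,1,0) if 0 else cv2.resize(f["color"][:,:,::-1],(800,600),interpolation=cv2.INTER_CUBIC)); return f,T
E
python3 - <<'E'
from h import *
f,T=wshot("w1"); print(T.round(3))
E
```

```text
[[ 1.     0.002 -0.     0.45 ]
 [ 0.002 -1.     0.    -0.32 ]
 [-0.    -0.    -1.     0.302]
 [ 0.     0.     0.     1.   ]]
```

View pics/w1.png

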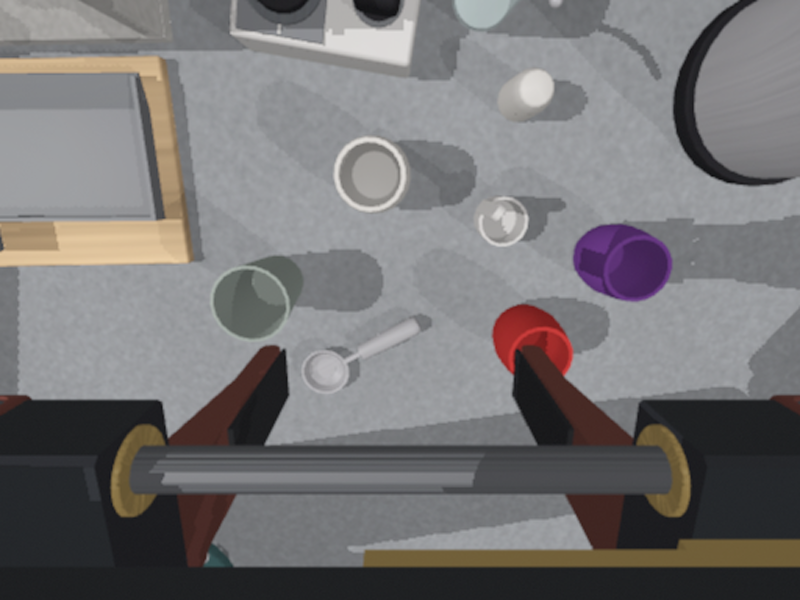

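Wrist view: mate rim at (371,174), cup rim (252,302), scoop (503,220) with its handle seen nearly end-on, teaspoon (325,370), salt (535,90). I'll enlarge the scoop and triangulate.

```bash
python3 - <<'E'
from h import *
w=load("w1");T=w["T"];s,t=load("scene0"),load("top0")
a=cv2.resize(w["color"][115:170,290:370,::-1],None,fx=5,fy=5,interpolation=cv2.INTER_CUBIC)
b=cv2.resize(s["color"][315:355,255:300,::-1],None,fx=7,fy=7,interpolation=cv2.INTER_CUBIC)
b=cv2.copyMakeBorder(b,0,300-b.shape[0] if b.shape[0]<300 else 0,0,0,cv2.BORDER_CONSTANT);a=cv2.copyMakeBorder(a,0,b.shape[0]-a.shape[0],0,0,cv2.BORDER_CONSTANT)
cv2.imwrite("pics/sc1.png",np.hstack([a,b]))
W=lambda u,v:ray(w,u*.64,v*.64,T)
S=lambda u,v:ray(s,190+u/4,215+v/4); P=lambda u,v:ray(t,180+u/4,140+v/4)
for n,x,a,b in [("cup",(252,302),(170,183),(496,342)),("mate",(371,174),(348,282),(597,232)),("scoop bowl",(502,221),(336,480),(711,278))]:
  X,e=tri(W(*x),S(*a),P(*b)); print(n,X.round(4),np.round(e,4))
print(atz(W(252,302),.092),atz(W(371,174),.085),atz(W(502,221),.036))
E
```

```text
cup [ 0.419  -0.1949  0.092 ] [0.0012 0.0006 0.0007]
mate [ 0.5246 -0.2977  0.0899] [0.0008 0.0003 0.0007]
scoop bowl [ 0.483  -0.4175  0.0388] [0.0024 0.0009 0.0026]
[ 0.41961762 -0.19381838  0.092     ] [ 0.52505135 -0.29666392  0.085     ] [ 0.48302802 -0.41565765  0.036     ]
```

View pics/sc1.png

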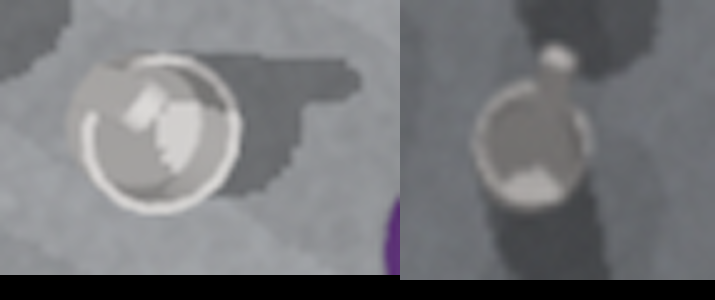

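```bash
python3 - <<'E'
from h import *
w=load("w1");T=w["T"];s,t=load("scene0"),load("top0")
r1,r2=ray(w,319.4,136,T),ray(s,277.4,323.6)
print(tri(r1,r2)); print(atz(r1,.1),atz(r2,.1),atz(ray(t,359,204.5),.1))
c=np.array([.483,-.4165,.036])
p=lambda X:(((proj(w,X,T)[0]-290)*5).__round__(),((proj(w,X,T)[1]-115)*5).__round__())
for th in (20,40,60,80):
  d=np.array([np.cos(np.radians(th)),np.sin(np.radians(th)),0])
  print(th,[p(c+.023*d+[0,0,z-.036]) for z in (.036,.1)], p(c))
E
```

```text
(array([ 0.4958667 , -0.39917609,  0.09777796]), [0.00023185262213630206, 0.00023185262213622337])
[ 0.49583028 -0.39859558  0.1       ] [ 0.49586666 -0.39960457  0.1       ] [ 0.49520488 -0.4098938   0.1       ]
20 [(137, 57), (190, 69)] (159, 132)
40 [(112, 71), (161, 85)] (159, 132)
60 [(93, 92), (139, 110)] (159, 132)
80 [(83, 118), (126, 141)] (159, 132)
```

Call:
step_arm --pt "-1.1 -4.2 0 0 0 0 0" --pt "-1.0 -4.2 0 0 0 0 0" --pt "-1.0 -4.2 0 0 0 0 0" --pt "0 0 4 0 0 0 0" --pt "0 0 4 0 0 0 0" --pt "0 0 4 0 0 0 0" --pt "0 0 4 0 0 0 0" --pt "0 0 0 0 0 0 0" --grip_force 20

```text
clock: 2.7
eef_pos: [0.4173, -0.1924, 0.1406]
tcp_rot: [[1.0, 0.0, -0.005], [0.0, -1.0, 0.004], [-0.005, -0.004, -1.0]]
force: [-0.4, -0.2, 0.5]
gripper_width: 0.0879
```

Call:
step_arm --pt "0 0 4 0 0 0 0" --pt "0 0 4 0 0 0 0" --pt "0 0 3.2 0 0 0 0" --pt "0 0 0 0 0 0 0" --pt "0 0 0 0 0 0 1" --pt "0 0 0 0 0 0 1" --pt "0 0 0 0 0 0 1" --pt "0 0 0 0 0 0 1"

```text
clock: 3.7
eef_pos: [0.4207, -0.194, 0.032]
tcp_rot: [[1.0, -0.0, 0.002], [-0.0, -1.0, -0.001], [0.002, 0.001, -1.0]]
force: [0.7, 2.0, 8.0]
gripper_width: 0.0662
```

Call:
step_arm --pt "0 0 0 0 0 0 1" --pt "0 0 0 0 0 0 1" --pt "0 0 -3 0 0 0 1" --pt "0 0 -4 0 0 0 1" --pt "0 0 -4 0 0 0 1" --pt "0 0 -4 0 0 0 1" --pt "0 0 0 0 0 0 1"

```text
clock: 4.58
eef_pos: [0.4217, -0.1949, 0.1839]
tcp_rot: [[1.0, -0.0, 0.006], [0.0, -1.0, -0.004], [0.006, 0.004, -1.0]]
force: [0.5, 0.7, -0.6]
gripper_width: 0.0662
```

```bash
python3 - <<'E'
from h import *
from station import arm
f=arm.grab_frame("scene"); np.savez("pics/s2.npz",**f); g=arm.grab_frame("wrist")
a=cv2.resize(f["color"][130:330,170:370,::-1],(400,400),interpolation=cv2.INTER_CUBIC)
b=cv2.resize(g["color"][:,:,::-1],(400,300)); b=cv2.copyMakeBorder(b,0,100,0,0,0)
cv2.imwrite("pics/c2.png",np.hstack([a,b])); print(arm.get_obs()["gripper_width"])
E
```

```text
0.06593497396166056
```

View pics/c2.png

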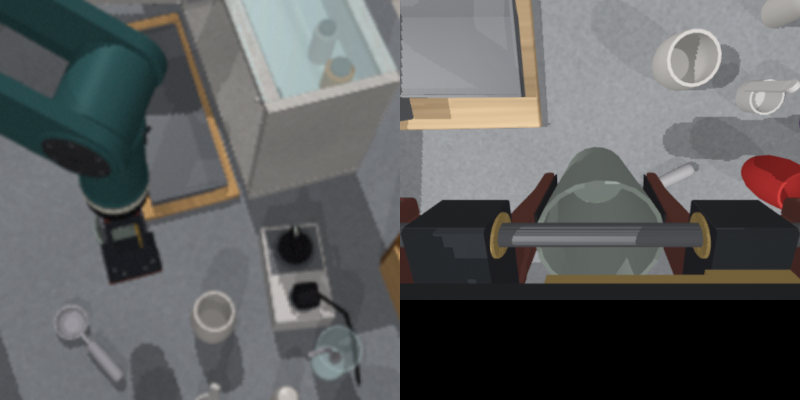

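The cup is held straight. Next I'll carry it to the tray's left place at (0.528, 0.17).

Call:
step_arm --pt "1.6 -4.5 0 0 0 0 1" --pt "1.6 -4.5 0 0 0 0 1" --pt "1.6 -4.5 0 0 0 0 1" --pt "1.6 -4.5 0 0 0 0 1" --pt "1.6 -4.5 0 0 0 0 1" --pt "1.6 -4.5 0 0 0 0 1" --pt "1.0 -4.5 0 0 0 0 1" --pt "0.0 -5.0 0 0 0 0 1"

```text
clock: 5.68
eef_pos: [0.5251, 0.1726, 0.1785]
tcp_rot: [[1.0, -0.001, -0.003], [-0.001, -1.0, -0.001], [-0.003, 0.001, -1.0]]
force: [0.3, -0.2, -1.0]
gripper_width: 0.0663
```

Call:
step_arm --pt "0 0 0 0 0 0 1" --pt "0 0 3.5 0 0 0 1" --pt "0 0 3.5 0 0 0 1" --pt "0 0 3 0 0 0 1" --pt "0 0 1 0 0 0 1" --pt "0 0 0 0 0 0 1"

```text
clock: 6.42
eef_pos: [0.5248, 0.1706, 0.0698]
tcp_rot: [[1.0, -0.001, -0.002], [-0.001, -1.0, -0.001], [-0.002, 0.001, -1.0]]
force: [-0.8, 0.2, -0.8]
gripper_width: 0.0663
```

Call:
step_arm --pt "0 0 1 0 0 0 1" --pt "0 0 0.5 0 0 0 1" --pt "0 0 0 0 0 0 1" --pt "0 0 0 0 0 0 1"

```text
clock: 6.92
eef_pos: [0.5259, 0.1715, 0.056]
tcp_rot: [[1.0, -0.0, 0.0], [-0.0, -1.0, 0.0], [0.0, -0.0, -1.0]]
force: [0.6, 0.3, -0.6]
gripper_width: 0.0661
```

Call:
step_arm --pt "0 0 0.2 0 0 0 1" --pt "0 0 0.2 0 0 0 1" --pt "0 0 0 0 0 0 1" --pt "0 0 0 0 0 0 1"

```text
clock: 7.42
eef_pos: [0.5257, 0.1714, 0.0517]
tcp_rot: [[1.0, -0.0, -0.0], [-0.0, -1.0, 0.0], [-0.0, -0.0, -1.0]]
force: [0.1, -0.2, -0.8]
gripper_width: 0.066
```

Call:
step_arm --pt "0 0 0.2 0 0 0 1" --pt "0 0 0 0 0 0 1" --pt "0 0 0.2 0 0 0 1" --pt "0 0 0 0 0 0 1"

```text
clock: 7.92
eef_pos: [0.5277, 0.173, 0.05]
tcp_rot: [[1.0, -0.001, 0.004], [-0.001, -1.0, 0.003], [0.004, -0.003, -1.0]]
force: [-2.9, 4.0, 16.1]
gripper_width: 0.0662
```

Contact. Release, rise, and go to the mate at (0.525,-0.297).

Call:
step_arm --pt "0 0 -0.1 0 0 0 0.6" --pt "0 0 0 0 0 0 0" --pt "0 0 0 0 0 0 0" --pt "0 0 0 0 0 0 0" --pt "0 0 -2 0 0 0 0" --pt "0 0 -4 0 0 0 0" --pt "0 0 -5 0 0 0 0" --pt "0 0 -5 0 0 0 0"

```text
clock: 8.93
eef_pos: [0.5252, 0.1712, 0.2098]
tcp_rot: [[1.0, -0.0, -0.001], [-0.0, -1.0, -0.0], [-0.001, 0.0, -1.0]]
force: [1.0, 0.0, 0.0]
gripper_width: 0.088
```

Call:
step_arm --pt "0 5.8 0 0 0 0 0" --pt "0 5.8 0 0 0 0 0" --pt "0 5.8 0 0 0 0 0" --pt "0 5.8 0 0 0 0 0" --pt "0 5.8 0 0 0 0 0" --pt "0 5.8 0 0 0 0 0" --pt "0 5.8 0 0 0 0 0" --pt "0 5.8 0 0 0 0 0"

```text
clock: 9.93
eef_pos: [0.525, -0.2945, 0.2083]
tcp_rot: [[1.0, -0.001, -0.0], [-0.001, -1.0, 0.0], [-0.0, -0.0, -1.0]]
force: [0.7, -0.7, -0.4]
gripper_width: 0.0881
```

Call:
step_arm --pt "0 0 0 0 0 0 0" --pt "0 0 0 0 0 0 0"

```text
clock: 10.18
eef_pos: [0.5249, -0.2921, 0.208]
tcp_rot: [[1.0, -0.001, -0.001], [-0.001, -1.0, 0.002], [-0.001, -0.002, -1.0]]
force: [-0.0, -0.2, 0.3]
gripper_width: 0.088
```

```bash
python3 - <<'E'
from h import *
from station import arm
f,T=wshot("w3"); g=arm.grab_frame("scene"); np.savez("pics/s3.npz",**g)
a=cv2.resize(f["color"][:,:,::-1],(480,360)); b=cv2.resize(g["color"][60:260,110:410,::-1],(540,360)); cv2.imwrite("pics/m3.png",np.hstack([a,b])[:,:800] if 0 else cv2.resize(np.vstack([cv2.resize(g["color"][30:270,110:430,::-1],(640,480)),]),(640,480)))
print(T.round(4)); cv2.imwrite("pics/m3.png",np.hstack([cv2.resize(f["color"][:,:,::-1],(400,300)),cv2.resize(g["color"][60:270,130:410,::-1],(400,300),interpolation=cv2.INTER_CUBIC)]))
E
```

```text
[[ 1.     -0.0012 -0.0012  0.5249]
 [-0.0012 -1.      0.0015 -0.2921]
 [-0.0012 -0.0015 -1.      0.208 ]
 [ 0.      0.      0.      1.    ]]
```

View pics/m3.png

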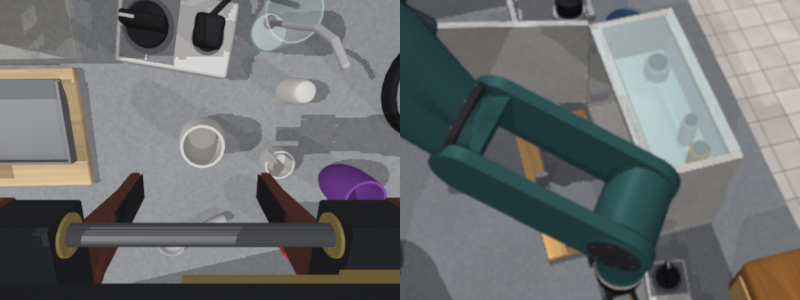

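Call:
step_arm --pt "0 0.4 3 0 0 0 0" --pt "0 0 4 0 0 0 0" --pt "0 0 4 0 0 0 0" --pt "0 0 4 0 0 0 0" --pt "0 0 2.5 0 0 0 0" --pt "0 0 1 0 0 0 0" --pt "0 0 0 0 0 0 0" --pt "0 0 0 0 0 0 1" --grip_force 25

```text
clock: 11.28
eef_pos: [0.5265, -0.2968, 0.0249]
tcp_rot: [[1.0, 0.0, 0.002], [0.0, -1.0, -0.001], [0.002, 0.001, -1.0]]
force: [-0.3, 0.8, -0.2]
gripper_width: 0.0808
```

Call:
step_arm --pt "0 0 0 0 0 0 1" --pt "0 0 0 0 0 0 1" --pt "0 0 0 0 0 0 1" --pt "0 0 0 0 0 0 1"

```text
clock: 11.78
eef_pos: [0.5261, -0.2966, 0.0247]
tcp_rot: [[1.0, -0.0, 0.001], [-0.0, -1.0, -0.0], [0.001, 0.0, -1.0]]
force: [0.3, 2.7, 6.1]
gripper_width: 0.0669
```

Call:
step_arm --pt "0 0 -2 0 0 0 1" --pt "0 0 -4 0 0 0 1" --pt "0 0 -4 0 0 0 1" --pt "0 0 -4 0 0 0 1" --pt "0 0 0 0 0 0 1"

```text
clock: 12.4
eef_pos: [0.5275, -0.2982, 0.167]
tcp_rot: [[1.0, -0.0, 0.006], [-0.0, -1.0, -0.004], [0.006, 0.004, -1.0]]
force: [-0.3, -0.3, -2.3]
gripper_width: 0.067
```

Call:
step_arm --pt "0 -4.5 0 0 0 0 1" --pt "0 -4.5 0 0 0 0 1" --pt "0 -4.6 0 0 0 0 1" --pt "0 -4.6 0 0 0 0 1" --pt "0 -4.6 0 0 0 0 1" --pt "0 -4.6 0 0 0 0 1" --pt "0 -4.6 0 0 0 0 1" --pt "0 -4.6 0 0 0 0 1"

```text
clock: 13.4
eef_pos: [0.5243, 0.0707, 0.162]
tcp_rot: [[1.0, -0.0, -0.003], [-0.0, -1.0, -0.0], [-0.003, 0.0, -1.0]]
force: [1.4, -0.2, -3.1]
gripper_width: 0.067
```

Call:
step_arm --pt "0 0 0 0 0 0 1" --pt "0 0 0 0 0 0 1"

```text
clock: 13.65
eef_pos: [0.5248, 0.069, 0.1625]
tcp_rot: [[1.0, 0.001, -0.002], [0.001, -1.0, -0.001], [-0.002, 0.001, -1.0]]
force: [-0.3, -0.0, -2.3]
gripper_width: 0.0666
```

Call:
step_arm --pt "0.3 0 3 0 0 0 1" --pt "0 0 4 0 0 0 1" --pt "0 0 3.2 0 0 0 1" --pt "0 0 1.2 0 0 0 1" --pt "0 0 0 0 0 0 1" --pt "0 0 0.2 0 0 0 1" --pt "0 0 0 0 0 0 1"

```text
clock: 14.52
eef_pos: [0.5295, 0.0693, 0.0487]
tcp_rot: [[1.0, -0.0, 0.002], [-0.0, -1.0, 0.0], [0.002, -0.0, -1.0]]
force: [-0.1, -0.2, -2.1]
gripper_width: 0.0668
```

Call:
step_arm --pt "0 0 0.2 0 0 0 1" --pt "0 0 0 0 0 0 1"

```text
clock: 14.78
eef_pos: [0.5287, 0.0695, 0.0459]
tcp_rot: [[1.0, -0.0, 0.0], [-0.0, -1.0, 0.0], [0.0, -0.0, -1.0]]
force: [-0.8, -0.1, -2.0]
gripper_width: 0.0667
```

Call:
step_arm --pt "0 0 0.2 0 0 0 1" --pt "0 0 0 0 0 0 1" --pt "0 0 0.1 0 0 0 1" --pt "0 0 0 0 0 0 1"

```text
clock: 15.28
eef_pos: [0.5288, 0.0695, 0.0437]
tcp_rot: [[1.0, -0.0, 0.0], [-0.0, -1.0, 0.0], [0.0, -0.0, -1.0]]
force: [-2.6, -0.1, 10.1]
gripper_width: 0.0669
```

Call:
step_arm --pt "0 0 -0.1 0 0 0 0.6" --pt "0 0 0 0 0 0 0" --pt "0 0 0 0 0 0 0" --pt "0 0 0 0 0 0 0" --pt "0 0 -2 0 0 0 0" --pt "0 0 -4 0 0 0 0" --pt "0 0 -5 0 0 0 0" --pt "0 0 -5 0 0 0 0"

```text
clock: 16.27
eef_pos: [0.5283, 0.0694, 0.205]
tcp_rot: [[1.0, -0.0, -0.001], [-0.0, -1.0, 0.0], [-0.001, -0.0, -1.0]]
force: [1.2, -0.9, -0.4]
gripper_width: 0.0876
```

Call:
step_arm --pt "-0.3 5.8 0 0 0 0 0" --pt "-0.3 5.8 0 0 0 0 0" --pt "-0.4 5.8 0 0 0 0 0" --pt "-0.4 5.8 0 0 0 0 0" --pt "-0.4 5.8 0 0 0 0 0" --pt "-0.5 5.8 0 0 0 0 0" --pt "-0.5 5.8 0 0 0 0 0" --pt "-0.5 5.7 0 0 0 0 0"

```text
clock: 17.27
eef_pos: [0.4951, -0.3955, 0.2035]
tcp_rot: [[1.0, -0.001, 0.0], [-0.001, -1.0, 0.0], [0.0, -0.0, -1.0]]
force: [1.5, 1.5, -0.6]
gripper_width: 0.0876
```

Call:
step_arm --pt "0 0 0 0 0 0.153 0.4" --pt "0 0 0 0 0 0.153 0.4" --pt "0 0 0 0 0 0.153 0.4" --pt "0 0 0 0 0 0.151 0.4" --pt "0 0 0 0 0 0 0.4" --pt "0 0 0 0 0 0 0.4"

```text
clock: 18.02
eef_pos: [0.4955, -0.3935, 0.2035]
tcp_rot: [[0.821, -0.571, -0.0], [-0.571, -0.821, 0.0], [-0.0, -0.0, -1.0]]
force: [-0.1, -0.1, 0.3]
gripper_width: 0.053
```

```bash
python3 - <<'E'
from h import *
f,T=wshot("w4"); print(T.round(4))
cv2.imwrite("pics/w4c.png",crop(f,150,60,410,260,3,0))
E
```

```text
[[ 8.212e-01 -5.707e-01 -2.000e-04  4.955e-01]
 [-5.707e-01 -8.212e-01  3.000e-04 -3.935e-01]
 [-3.000e-04 -1.000e-04 -1.000e+00  2.035e-01]
 [ 0.000e+00  0.000e+00  0.000e+00  1.000e+00]]
```

View pics/w4c.png

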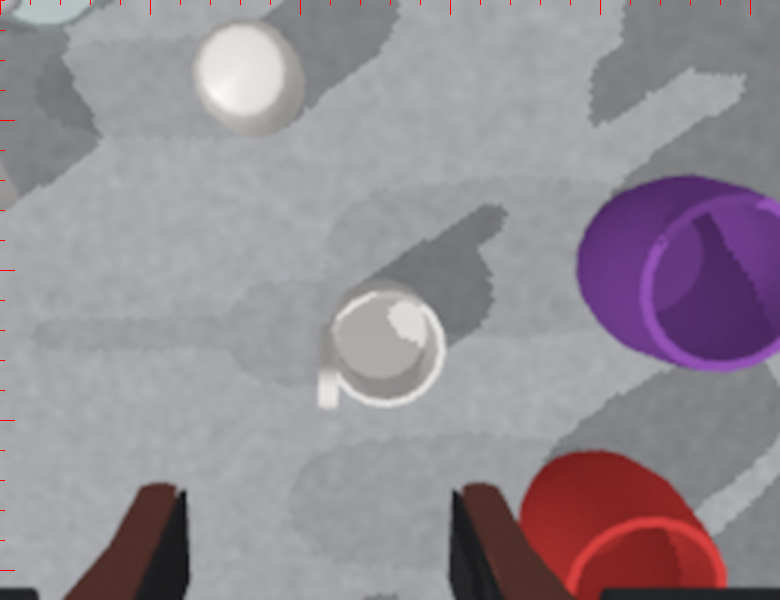

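Handle end at crop (328,390), bowl rim centre at (388,345). The handle's thin side lies across the jaws.

```bash
python3 - <<'E'
from h import *
f=load("w4");T=f["T"]; s=load("scene0")
h=atz(ray(f,259.3,190,T),.1);b=atz(ray(f,279.3,175,T),.036);print(h,b)
print(tri(ray(f,259.3,190,T),ray(s,277.4,323.6)))
Ti=np.linalg.inv(T);print((Ti@np.append(h,1))*100)
E
```

```text
[ 0.49589718 -0.3979793   0.1       ] [ 0.48297556 -0.41814687  0.036     ]
(array([ 0.49588509, -0.39875724,  0.09976417]), [0.0008035909474523533, 0.0008035909474523805])
[  0.29266978   0.34504717  10.34967777 100.        ]
```

Call:
step_arm --pt "0.3 0.35 3 0 0 0 0.4" --pt "0 0 4 0 0 0 0.4" --pt "0 0 4 0 0 0 0.4" --pt "0 0 2.8 0 0 0 0.4" --pt "0 0 1 0 0 0 0.4" --pt "0 0 0 0 0 0 0.4" --pt "0 0 0 0 0 0 0.8" --pt "0 0 0 0 0 0 1" --grip_force 12

```text
clock: 19.08
eef_pos: [0.4967, -0.3988, 0.057]
tcp_rot: [[0.82, -0.573, 0.002], [-0.573, -0.82, -0.002], [0.002, 0.0, -1.0]]
force: [0.2, -0.1, -0.5]
gripper_width: 0.0362
```

Call:
step_arm --pt "0 0 0 0 0 0 1" --pt "0 0 0 0 0 0 1" --pt "0 0 0 0 0 0 1" --pt "0 0 0 0 0 0 1"

```text
clock: 19.58
eef_pos: [0.4959, -0.3981, 0.0556]
tcp_rot: [[0.82, -0.573, -0.0], [-0.573, -0.82, 0.0], [-0.0, -0.0, -1.0]]
force: [-1.0, 0.6, -1.6]
gripper_width: 0.006
```

Call:
step_arm --pt "0 0 -2 0 0 0 1" --pt "0 0 -4 0 0 0 1" --pt "0 0 -4 0 0 0 1" --pt "0 0 -3 0 0 0 1" --pt "0 0 0 0 0 0 1"

```text
clock: 20.2
eef_pos: [0.4974, -0.3995, 0.1883]
tcp_rot: [[0.82, -0.573, 0.004], [-0.573, -0.82, -0.004], [0.005, 0.001, -1.0]]
force: [-0.7, 0.7, -0.5]
gripper_width: 0.0059
```

Call:
step_arm --pt "-2.3 -4.2 0 0 0 0 1" --pt "-2.3 -4.2 0 0 0 0 1" --pt "-2.3 -4.2 0 0 0 0 1" --pt "-2.3 -4.2 0 0 0 0 1" --pt "-2.3 -4.2 0 0 0 0 1" --pt "-2.3 -4.2 0 0 0 0 1" --pt "-2.3 -4.2 0 0 0 0 1" --pt "-2.1 -4.4 0 0 0 0 1"

```text
clock: 21.2
eef_pos: [0.5394, -0.0152, 0.184]
tcp_rot: [[0.819, -0.573, -0.003], [-0.573, -0.819, 0.0], [-0.002, 0.001, -1.0]]
force: [1.0, -1.2, -0.3]
gripper_width: 0.0054
```

Call:
step_arm --pt "0 0 0 0 0 0 1" --pt "0 0 0 0 0 0 1"

```text
clock: 21.45
eef_pos: [0.5398, -0.0171, 0.1846]
tcp_rot: [[0.82, -0.572, -0.002], [-0.572, -0.82, -0.0], [-0.002, 0.001, -1.0]]
force: [0.3, 0.5, 0.0]
gripper_width: 0.0058
```

```bash
python3 - <<'E'
from h import *
f,T=wshot("w5"); print(T.round(4))
E
```

```text
[[ 8.200e-01 -5.723e-01 -2.000e-03  5.398e-01]
 [-5.723e-01 -8.200e-01 -1.000e-04 -1.710e-02]
 [-1.500e-03  1.200e-03 -1.000e+00  1.846e-01]
 [ 0.000e+00  0.000e+00  0.000e+00  1.000e+00]]
```

View pics/w5.png

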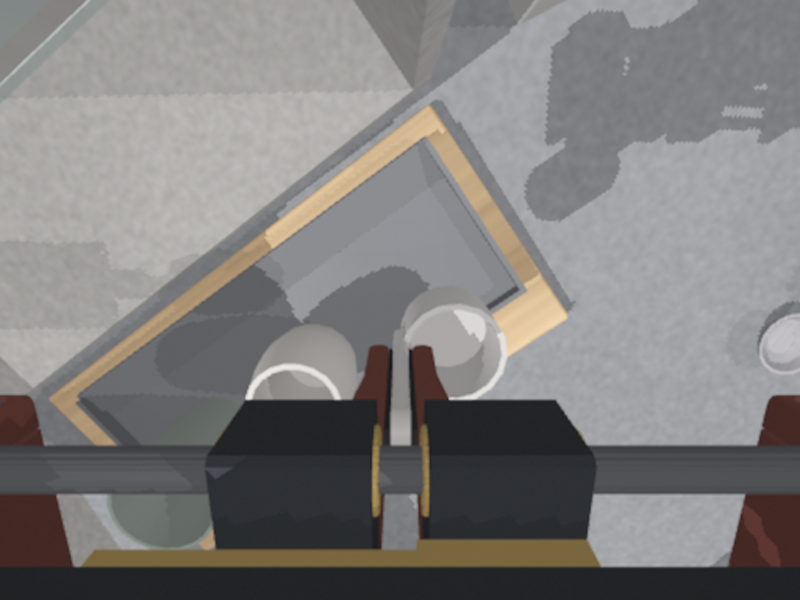

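The scoop hangs straight, with the mate clear of it. Lowering.

Call:
step_arm --pt "0 0 3 0 0 0 1" --pt "0 0 4 0 0 0 1" --pt "0 0 2.7 0 0 0 1" --pt "0 0 0.7 0 0 0 1" --pt "0 0 0 0 0 0 1" --pt "0 0 0 0 0 0 1"

```text
clock: 22.25
eef_pos: [0.5415, -0.0174, 0.0828]
tcp_rot: [[0.819, -0.573, 0.002], [-0.573, -0.819, -0.0], [0.002, -0.001, -1.0]]
force: [0.1, 0.0, -0.0]
gripper_width: 0.006
```

Call:
step_arm --pt "0 0 0.2 0 0 0 1" --pt "0 0 0 0 0 0 1" --pt "0 0 0 0 0 0 1"

```text
clock: 22.62
eef_pos: [0.5407, -0.0168, 0.08]
tcp_rot: [[0.82, -0.573, 0.0], [-0.573, -0.82, 0.0], [0.0, -0.0, -1.0]]
force: [-1.0, -0.1, -0.8]
gripper_width: 0.0063
```

Call:
step_arm --pt "0 0 0.4 0 0 0 1" --pt "0 0 0 0 0 0 1" --pt "0 0 0.1 0 0 0 1" --pt "0 0 0 0 0 0 1"

```text
clock: 23.12
eef_pos: [0.5405, -0.0168, 0.0746]
tcp_rot: [[0.82, -0.573, -0.0], [-0.573, -0.82, 0.0], [-0.0, -0.0, -1.0]]
force: [-0.6, -1.1, -0.0]
gripper_width: 0.0058
```

Call:
step_arm --pt "0 0 0.1 0 0 0 1" --pt "0 0 0 0 0 0 1"

```text
clock: 23.38
eef_pos: [0.5406, -0.0168, 0.0744]
tcp_rot: [[0.82, -0.573, 0.0], [-0.573, -0.82, 0.0], [0.0, -0.0, -1.0]]
force: [-1.3, -0.2, 6.4]
gripper_width: 0.0058
```

Call:
step_arm --pt "0 0 0 0 0 0 0.8" --pt "0 0 0 0 0 0 0.7" --pt "0 0 0 0 0 0 0.7" --pt "0 0 -2 0 0 0 0.7" --pt "0 0 -4 0 0 0 0.7" --pt "0 0 -5 0 0 0 0.7" --pt "0 0 -5 0 0 0 0.7"

```text
clock: 24.25
eef_pos: [0.5401, -0.0169, 0.2349]
tcp_rot: [[0.819, -0.573, -0.001], [-0.573, -0.819, 0.0], [-0.001, 0.0, -1.0]]
force: [-0.1, -1.2, 0.2]
gripper_width: 0.0263
```

Call:
step_arm --pt "0 0 0 0 0 -0.153 1" --pt "0 0 0 0 0 -0.153 1" --pt "0 0 0 0 0 -0.153 1" --pt "0 0 0 0 0 -0.151 1" --pt "-1 5.0 0 0 0 0 1" --pt "-1 5.0 0 0 0 0 1" --pt "-1 5.0 0 0 0 0 1" --pt "-1 5.0 0 0 0 0 1"

```text
clock: 25.25
eef_pos: [0.5, -0.2183, 0.2336]
tcp_rot: [[1.0, -0.0, 0.0], [-0.0, -1.0, 0.0], [0.0, -0.0, -1.0]]
force: [0.8, 0.8, -0.1]
gripper_width: 0.0002
```

Call:
step_arm --pt "3.0 3.0 0 0 0 0 1" --pt "4.0 1.0 0 0 0 0 1" --pt "0 0 0 0 0 0 1" --pt "0 0 0 0 0 0 1"

```text
clock: 25.75
eef_pos: [0.5695, -0.2563, 0.233]
tcp_rot: [[1.0, 0.0, -0.002], [0.0, -1.0, 0.001], [-0.002, -0.001, -1.0]]
force: [-0.4, -0.0, -0.2]
gripper_width: 0.0005
```

```bash
python3 - <<'E'
from h import *
from station import arm
f,T=wshot("w6"); print(T.round(4)); g=arm.grab_frame("top"); np.savez("pics/top6.npz",**g)
cv2.imwrite("pics/m6.png",np.hstack([crop(f,0,0,512,300,1,0)[:, 0:290],crop(g,120,80,375,300,2,0)[:300]]) if 0 else cv2.resize(np.vstack([crop(g,100,70,356,230,3,0)]),None,fx=1,fy=1))
E
```

```text
[[ 1.000e+00  2.000e-04 -1.800e-03  5.695e-01]
 [ 2.000e-04 -1.000e+00  1.000e-03 -2.563e-01]
 [-1.800e-03 -1.000e-03 -1.000e+00  2.330e-01]
 [ 0.000e+00  0.000e+00  0.000e+00  1.000e+00]]
```

View pics/m6.png

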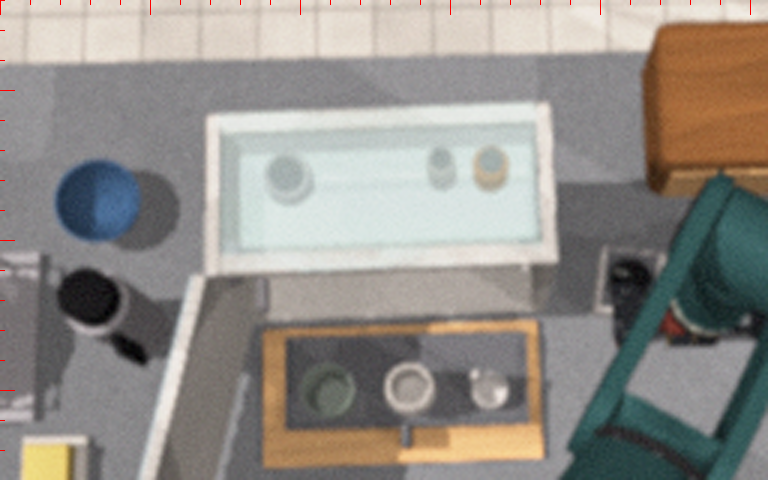

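View pics/w6.png

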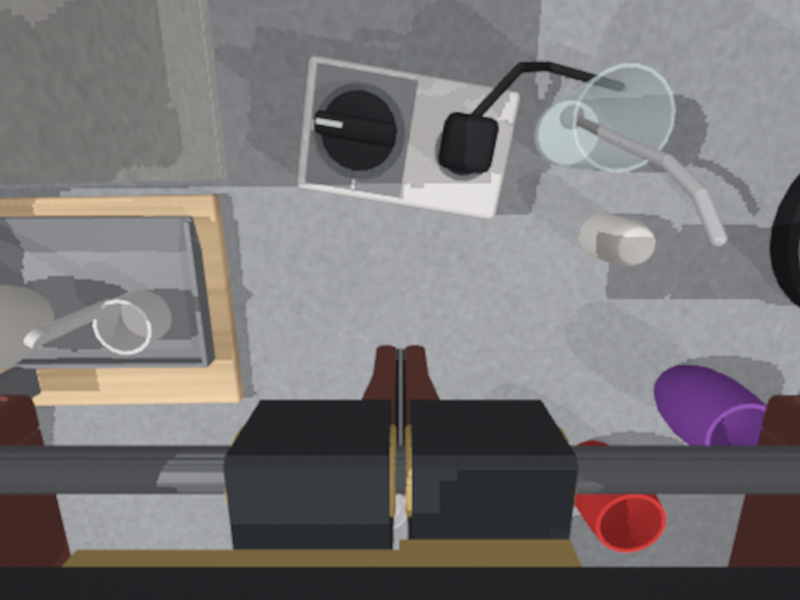

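Top view: cup, mate and scoop stand on the tray. No jar or tin is visible, so three things are present. Wrist view: bar centre at (355,127), bar ends (315,122)/(395,132), mark towards the cabinet. I'll compute the isolator, tray and cabinet geometry.

```bash
python3 - <<'E'
from h import *
f=load("w6");T=f["T"];W=lambda u,v,z:atz(ray(f,u*.64,v*.64,T),z).round(4)
print("iso",W(355,127,.093),W(315,122,.093),W(395,132,.093),"disc",W(360,130,.067),"plug",W(468,143,.079),W(440,143,.079))
print("board FR",W(217,196,.014),"NR",W(242,400,.014),"tray rim R",W(190,217,.03),W(213,365,.032),"cab front/counter",W(228,184,0),W(5,186,0.0))
t=load("top6");P=lambda u,v,z:atz(ray(t,100+u/3,70+v/3),z).round(4)
for n,a in dict(FL=(207,272),FR=(555,260),BL=(208,115),BR=(549,103)).items(): print(n,P(*a,.3))
for n,a,z in [("grip",(406,425),.074),("tray NL",(286,428),.032),("tray NR",(526,424),.032),("FL",(286,337),.025),("FR",(526,333),.025),("door hinge",(197,277),.3),("in L low",(266,314),.02),("in R low",(530,314),.02)]: print(n,P(*a,z))
E
```

```text
iso [ 0.6721 -0.2286  0.093 ] [ 0.675  -0.2038  0.093 ] [ 0.6692 -0.2536  0.093 ] disc [ 0.6727 -0.2295  0.067 ] plug [ 0.6636 -0.3016  0.079 ] [ 0.6636 -0.2831  0.079 ]
board FR [ 0.6265 -0.1067  0.014 ] NR [ 0.4414 -0.1098  0.014 ] tray rim R [ 0.6109 -0.0897  0.03  ] [ 0.4845 -0.0947  0.032 ] cab front/counter [ 0.6358 -0.1115  0.    ] [0.6341 0.0772 0.    ]
FL [0.6351 0.2806 0.3   ]
FR [ 0.6415 -0.1147  0.3   ]
BL [0.8219 0.2829 0.3   ]
BR [ 0.8286 -0.1132  0.3   ]
grip [0.4787 0.0703 0.074 ]
tray NL [0.4816 0.2348 0.032 ]
tray NR [ 0.4811 -0.0888  0.032 ]
FL [0.6074 0.2369 0.025 ]
FR [ 0.6068 -0.0922  0.025 ]
door hinge [0.6295 0.2919 0.3   ]
in L low [0.6411 0.2657 0.02  ]
in R low [ 0.6342 -0.0986  0.02  ]
```

Call:
step_arm --pt "3.5 -0.3 0 0 0 0 1" --pt "3.4 0 0 0 0 0 1" --pt "0 0 4 0 0 0 1" --pt "0 0 4 0 0 0 1" --pt "0 0 4 0 0 0 1" --pt "0 0 3 0 0 0 1" --pt "0 0 0.8 0 0 0 1" --pt "0 0 0 0 0 0 1"

```text
clock: 26.85
eef_pos: [0.6392, -0.2537, 0.0761]
tcp_rot: [[1.0, -0.0, -0.0], [-0.0, -1.0, 0.0], [-0.0, -0.0, -1.0]]
force: [-0.5, 0.4, -0.8]
gripper_width: 0.0003
```

Call:
step_arm --pt "1 0 0 0 0 0 1" --pt "0.7 0 0 0 0 0 1" --pt "0.5 0 0 0 0 0 1" --pt "0.5 0 0 0 0 0 1" --pt "0.4 0 0 0 0 0 1" --pt "0 0 0 0 0 0 1"

```text
clock: 27.6
eef_pos: [0.6718, -0.2538, 0.0764]
tcp_rot: [[1.0, 0.0, 0.002], [0.0, -1.0, -0.0], [0.002, 0.0, -1.0]]
force: [-0.2, -0.1, 0.1]
gripper_width: 0.0006
```

Call:
step_arm --pt "0 0 -3 0 0 0 1" --pt "0 0 -5 0 0 0 1" --pt "0 0 -5 0 0 0 1" --pt "0 0 -3 0 0 0 1" --pt "-5 0 0 0 0 0 0.4" --pt "-5 -2 0 0 0 0 0.4" --pt "0 0 0 0 0 0 0.4" --pt "0 0 0 0 0 0 0.4"

```text
clock: 28.6
eef_pos: [0.5714, -0.2341, 0.2364]
tcp_rot: [[1.0, -0.0, 0.002], [-0.0, -1.0, -0.001], [0.002, 0.001, -1.0]]
force: [0.1, -0.0, 0.3]
gripper_width: 0.037
```

```bash
python3 - <<'E'
from h import *
f,T=wshot("w7"); print(T.round(3))
E
```

```text
[[ 1.    -0.     0.002  0.571]
 [-0.    -1.    -0.001 -0.234]
 [ 0.002  0.001 -1.     0.236]
 [ 0.     0.     0.     1.   ]]
```

View pics/w7.png

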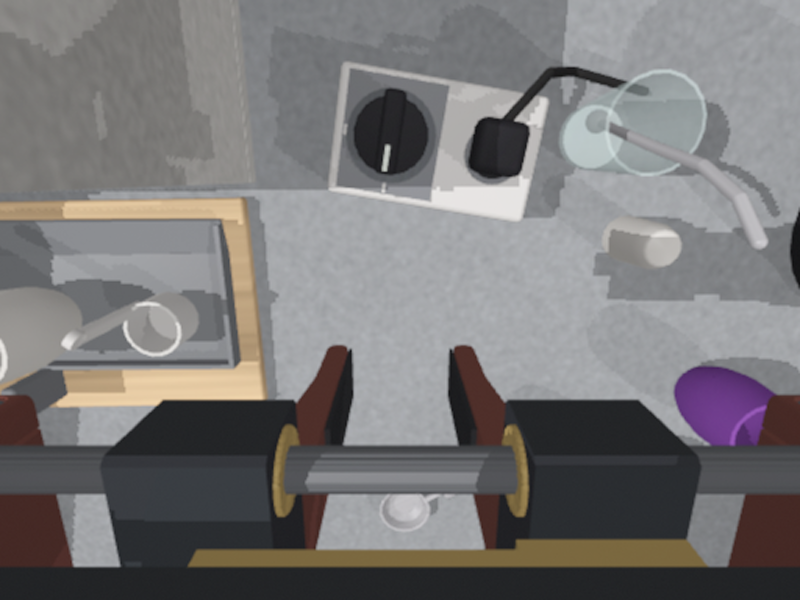

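The isolator is OFF: bar along the block's x, white mark (387,157) towards the robot, and bystanders unmoved. Next I'll move behind the tray grip and lean.

Call:
step_arm --pt "-2.15 -3.8 0 0 0 0 0.3" --pt "-2.15 -3.8 0 0 0 0 0.3" --pt "-2.15 -3.8 0 0 0 0 0.3" --pt "-2.15 -3.8 0 0 0 0 0.3" --pt "-2.15 -3.8 0 0 0 0 0.3" --pt "-2.15 -3.8 0 0 0 0 0.3" --pt "-2.15 -3.8 0 0 0 0 0.3" --pt "-2.1 -3.9 0 0 0 0 0.3"

```text
clock: 29.65
eef_pos: [0.4005, 0.0724, 0.2363]
tcp_rot: [[1.0, -0.0, 0.002], [-0.0, -1.0, 0.0], [0.002, -0.0, -1.0]]
force: [0.7, 0.2, -0.8]
gripper_width: 0.0612
```

Call:
step_arm --pt "0 0 0 0 0.157 0 0.3" --pt "0 0 0 0 0.157 0 0.3" --pt "0 0 0 0 0.157 0 0.3" --pt "0 0 0 0 0.157 0 0.3" --pt "0 0 0 0 0.157 0 0.3" --pt "0 0 0 0 0 0 0.3" --pt "0 0 0 0 0 0 0.3"

```text
clock: 30.52
eef_pos: [0.4352, 0.0798, 0.2513]
tcp_rot: [[0.718, -0.001, 0.696], [0.0, -1.0, -0.002], [0.696, 0.002, -0.718]]
force: [0.4, -0.3, 0.6]
gripper_width: 0.0615
```

```bash
python3 - <<'E'
from h import *
from station import arm
o=arm.get_obs();print(o["joints"]);T=T_of(o);print(T.round(4))
f,T=wshot("w8")
g=np.array([.474,.071,.046]);print("tool delta cm",(np.linalg.inv(T)@np.append(g,1))[:3]*100)
E
```

```text
[ 0.06750237 -0.18922007  2.37370251 -0.25414283  0.19513363  1.86846224]
[[ 7.184e-01 -1.000e-03  6.956e-01  4.352e-01]
 [ 4.000e-04 -1.000e+00 -1.800e-03  7.980e-02]
 [ 6.956e-01  1.600e-03 -7.184e-01  2.513e-01]
 [ 0.000e+00  0.000e+00  0.000e+00  1.000e+00]]
tool delta cm [-11.4925042    0.84798024  17.45280913]
```

View pics/w8.png

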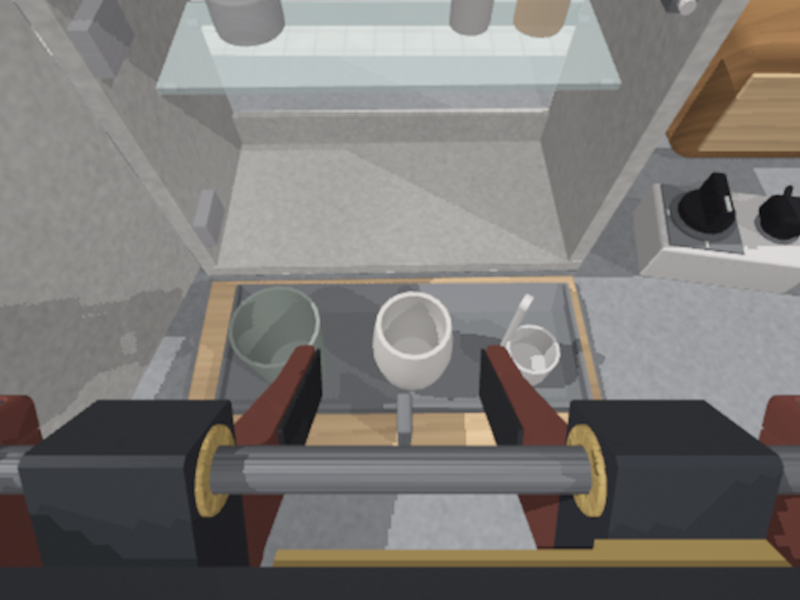

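All three stand well, but joints 3 and 5 are at their limits here, so 45° is too much this close in. I'll reduce the lean first.

Call:
step_arm --pt "0 0 0 0 -0.1 0 0.3" --pt "0 0 0 0 -0.15 0 0.3" --pt "0 0 0 0 -0.1 0 0.3" --pt "0 0 0 0 0 0 0.3" --pt "0 0 0 0 0 0 0.3"

```text
clock: 31.2
eef_pos: [0.4328, 0.0793, 0.2495]
tcp_rot: [[0.914, -0.002, 0.406], [-0.001, -1.0, -0.002], [0.406, 0.002, -0.914]]
force: [-0.2, -0.3, -0.5]
gripper_width: 0.0612
```

```bash
python3 - <<'E'
from h import *
from station import arm
o=arm.get_obs();print(o["joints"]);T=T_of(o);print(T.round(4))
w=load("w8");Tw=w["T"];W=lambda u,v,z:atz(ray(w,u*.64,v*.64,Tw),z).round(4)
print("grip top far/near",W(404,396,.074),W(404,440,.074),"L/R",W(397,396,.074),W(411,396,.074))
print("tray far edge",W(243,283,.025),W(566,283,.025),"near rim",W(217,410,.03),W(585,404,.03))
print("sill ends",W(213,270,.02),W(582,264,.02),"in back",W(238,143,.02),W(545,140,.02))
c,s=np.cos(.45),np.sin(.45)
gz=np.array([s,0,-c]);g=np.array([.461,.071,.059])+.0187*gz
print(g); print("tool delta",(np.linalg.inv(T)@np.append(g,1))[:3]*100)
E
```

```text
[ 0.04048633 -0.11825057  2.09769346 -0.02761697  0.7451851   1.62942335]
[[ 0.9141 -0.0021  0.4055  0.4328]
 [-0.0013 -1.     -0.0023  0.0793]
 [ 0.4055  0.0016 -0.9141  0.2495]
 [ 0.      0.      0.      1.    ]]
grip top far/near [0.4791 0.0758 0.074 ] [0.4456 0.0759 0.074 ] L/R [0.4791 0.0812 0.074 ] [0.4791 0.0703 0.074 ]
tray far edge [0.6107 0.2374 0.025 ] [ 0.6109 -0.0897  0.025 ] near rim [0.4799 0.2369 0.03  ] [ 0.4851 -0.0825  0.03  ]
sill ends [0.6294 0.2732 0.02  ] [ 0.6371 -0.1128  0.02  ] in back [0.8151 0.2787 0.02  ] [ 0.8211 -0.1021  0.02  ]
[0.46913386 0.071      0.04216164]
tool delta [-5.08892879  0.79380766 20.42543134]
```

Call:
step_arm --pt "-2.6 0.3 0 0 0 0 0.3" --pt "-2.55 0.33 0 0 0 0 0.3" --pt "0 0 4 0 0 0 0.3" --pt "0 0 4 0 0 0 0.3" --pt "0 0 4 0 0 0 0.3" --pt "0 0 4 0 0 0 0.3" --pt "0 0 0 0 0 0 0.3" --pt "0 0 0 0 0 0 0.3"

```text
clock: 32.2
eef_pos: [0.452, 0.0733, 0.0898]
tcp_rot: [[0.917, -0.002, 0.399], [-0.001, -1.0, -0.003], [0.399, 0.002, -0.917]]
force: [-0.4, 1.2, -0.4]
gripper_width: 0.0617
```

```bash
python3 - <<'E'
from h import *
from station import arm
o=arm.get_obs();print(o["joints"].round(3));T=T_of(o);print(T.round(4))
f,T=wshot("w9")
g=np.array([.4686,.073,.0419]);print("tool delta",(np.linalg.inv(T)@np.append(g,1))[:3]*100)
E
```

```text
[ 0.019  0.242  2.294 -0.055  0.195  1.643]
[[ 0.9168 -0.0022  0.3994  0.452 ]
 [-0.001  -1.     -0.0032  0.0733]
 [ 0.3994  0.0025 -0.9168  0.0898]
 [ 0.      0.      0.      1.    ]]
tool delta [-0.39453912  0.0193613   5.04988463]
```

View pics/w9.png

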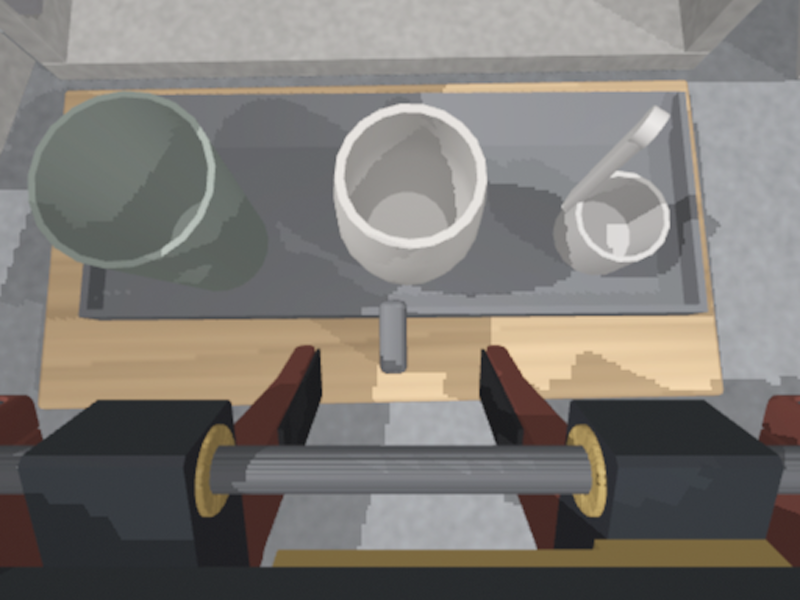

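The lean is limited near the base by joint 5. I'll fit the arm's planar kinematics from the poses so far, to plan which lean is allowed where.

```bash
cat > kin.py <<'E'
import numpy as np
from scipy.optimize import least_squares
S=[(.359,1.511,1.272,.599,.222),(-.1892,2.3737,.1951,.4425,.2513),(-.1183,2.0977,.7452,.440,.2495),(.242,2.294,.195,.458,.0898)]
A=[];y=[]
def rows(q2,q3,q5):
    p=q2+q3;l=np.pi-p-q5
    return [[1,0,np.sin(q2),np.sin(p),np.cos(p),np.sin(l)],[0,1,np.cos(q2),np.cos(p),-np.sin(p),-np.cos(l)]]
for q2,q3,q5,r,z in S: A+=rows(q2,q3,q5);y+=[r,z]
# d,r0,z0 weak
k,res,rk,sv=np.linalg.lstsq(np.array(A),np.array(y),rcond=None)
def ik(r,z,l):
    f=lambda q:[*(np.array(rows(*q))@k-[r,z]),np.pi-sum(q)-l]
    s=least_squares(f,[.4,1.8,.8]);return s.x.round(3),s.cost
if __name__=="__main__":
    print(k.round(3),res,rk,sv.round(3))
    for x in (.461,.50,.52,.56,.60,.66):
        for l in (0,.1,.3,.5,.6,.7,.8):
            g=.0187; print(x,l,*ik(np.hypot(x+g*np.sin(l),.08),.06-g*np.cos(l),l))
E
python3 kin.py
```

```text
[0.001 0.269 0.615 0.434 0.113 0.387] [1.22760354e-06] 6 [3.881 2.876 0.65  0.384 0.281 0.124]
0.461 0 [0.436 1.973 0.733] 2.351184774230153e-16
0.461 0.1 [0.405 2.052 0.585] 7.868964566777368e-30
0.461 0.3 [0.377 2.214 0.251] 1.357795502933148e-23
0.461 0.5 [ 0.421  2.381 -0.161] 5.5319392242335234e-17
0.461 0.6 [ 0.49   2.467 -0.416] 4.4751405077707464e-27
0.461 0.7 [ 0.611  2.556 -0.725] 3.759158213609315e-19
0.461 0.8 [ 0.809  2.651 -1.118] 1.0994315301129117e-16
0.5 0 [0.473 1.89  0.779] 1.142101673520169e-17
0.5 0.1 [0.441 1.97  0.63 ] 6.492725627229952e-17
0.5 0.3 [0.407 2.134 0.301] 2.175989564748846e-25
0.5 0.5 [ 0.435  2.298 -0.092] 2.189728947851246e-18
0.5 0.6 [ 0.487  2.381 -0.326] 1.0831815193222692e-29
0.5 0.7 [ 0.574  2.463 -0.595] 1.7275568822794867e-23
0.5 0.8 [ 0.71   2.543 -0.912] 7.355899237005039e-29
0.52 0 [0.492 1.847 0.803] 1.7449316997009727e-18
0.52 0.1 [0.459 1.928 0.654] 9.010889532368088e-18
0.52 0.3 [0.423 2.092 0.327] 2.2138898691057757e-26
0.52 0.5 [ 0.445  2.256 -0.06 ] 4.3938000998235075e-19
0.52 0.6 [ 0.489  2.337 -0.285] 2.591916519156342e-30
0.52
[... 496 characters left out ...]
 1.3451109360043635e-18
0.6 0.1 [0.537 1.753 0.752] 3.287043360935974e-19
0.6 0.3 [0.491 1.923 0.428] 3.181877009370762e-31
0.6 0.5 [0.493 2.087 0.062] 8.576057977651273e-22
0.6 0.6 [ 0.518  2.165 -0.142] 2.3710774869282107e-18
0.6 0.7 [ 0.564  2.24  -0.362] 3.8612584269030814e-29
0.6 0.8 [ 0.634  2.309 -0.602] 4.907132506540621e-24
0.66 0 [0.636 1.525 0.981] 7.330113442462124e-30
0.66 0.1 [0.598 1.615 0.828] 2.3346122785862073e-30
0.66 0.3 [0.547 1.791 0.504] 1.1569697397585342e-18
0.66 0.5 [0.537 1.957 0.148] 8.915646183640578e-24
0.66 0.6 [ 0.552  2.035 -0.046] 4.7157591463626754e-20
0.66 0.7 [ 0.584  2.109 -0.252] 7.19993816847746e-17
0.66 0.8 [ 0.635  2.177 -0.471] 8.097063259372961e-27
```

Lean is limited to about 0.3 rad near the base. Plan: pinch with about 0.2 rad lean, slide the tray to grip x ≈ 0.60, then push the last stretch on the plate's near face with shut fingers.

Call:
step_arm --pt "0 0 -1 0 -0.1 0 0.3" --pt "0 0 0 0 -0.11 0 0.3" --pt "0 0 0 0 0 0 0.3" --pt "0 0 0 0 0 0 0.3" --grip_force 18

```text
clock: 32.75
eef_pos: [0.4481, 0.0733, 0.0988]
tcp_rot: [[0.98, -0.002, 0.201], [-0.002, -1.0, -0.003], [0.201, 0.003, -0.98]]
force: [-0.3, 1.1, -0.9]
gripper_width: 0.0615
```

```bash
python3 - <<'E'
from h import *
from station import arm
o=arm.get_obs();print(o["joints"].round(3));T=T_of(o);print(T.round(4))
g=np.array([.4617,.073,.0417]);print("tool delta",(np.linalg.inv(T)@np.append(g,1))[:3]*100)
E
```

```text
[ 0.015  0.244  2.118 -0.011  0.577  1.596]
[[ 0.9796 -0.0023  0.201   0.4481]
 [-0.0017 -1.     -0.003   0.0733]
 [ 0.201   0.0026 -0.9796  0.0988]
 [ 0.      0.      0.      1.    ]]
tool delta [0.18671039 0.01388972 5.86229906]
```

Call:
step_arm --pt "0.2 0 2.5 0 0 0 0.3" --pt "0 0 2.4 0 0 0 0.3" --pt "0 0 1 0 0 0 0.3" --pt "0 0 0 0 0 0 0.3" --pt "0 0 0 0 0 0 1" --pt "0 0 0 0 0 0 1" --pt "0 0 0 0 0 0 1" --pt "0 0 0 0 0 0 1"

```text
clock: 33.75
eef_pos: [0.4626, 0.0731, 0.0411]
tcp_rot: [[0.98, -0.002, 0.199], [-0.002, -1.0, -0.003], [0.199, 0.003, -0.98]]
force: [-0.0, -0.3, -0.5]
gripper_width: 0.0248
```

```bash
python3 - <<'E'
from station import arm
o=arm.get_obs();print(o["joints"].round(3),o["force"],o["gripper_width"])
E
```

```text
[ 0.014  0.383  2.141 -0.014  0.418  1.599] [-0.03616215 -0.31662662 -0.54609951] 0.02483853406399841
```

Call:
step_arm --pt "0 0 0 0 0 0 1" --pt "0 0 0 0 0 0 1" --pt "0 0 0 0 0 0 1" --pt "0.4 -0.05 0.08 0 0 0 1" --pt "0.7 -0.1 0.14 0 0 0 1" --pt "0.8 -0.15 0.16 0 0 0 1" --pt "0.8 -0.15 0.16 0 0 0 1" --pt "0.8 -0.15 0.16 0 0 0 1"

```text
clock: 34.75
eef_pos: [0.4956, 0.0787, 0.0398]
tcp_rot: [[0.981, -0.003, 0.193], [-0.002, -1.0, -0.004], [0.193, 0.003, -0.981]]
force: [-1.9, 0.5, -4.4]
gripper_width: 0.0116
```

Call:
step_arm --pt "0.8 -0.1 0.15 0 0 0 1" --pt "0.8 -0.1 0.15 0 0 0 1" --pt "0.8 -0.1 0.15 0 0 0 1" --pt "0.8 0 0.15 0 0 0 1" --pt "0.8 0 0.15 0 0 0 1" --pt "0 0 0 0 0 0 1"

```text
clock: 35.5
eef_pos: [0.5407, 0.082, 0.0416]
tcp_rot: [[0.98, -0.003, 0.2], [-0.002, -1.0, -0.003], [0.2, 0.002, -0.98]]
force: [0.2, 1.1, -4.0]
gripper_width: 0.0122
```

```bash
python3 - <<'E'
from h import *
from station import arm
g=arm.grab_frame("top"); np.savez("pics/t10.npz",**g)
f,T=wshot("w10")
im=np.hstack([cv2.resize(f["color"][:,:,::-1],(400,300)),cv2.resize(g["color"][110:260,130:330,::-1],(400,300),interpolation=cv2.INTER_CUBIC)])
cv2.imwrite("pics/m10.png",im);o=arm.get_obs();print(o["joints"].round(3),o["eef_pos"],o["force"])
# tray yaw from rim lines cannot be seen here; colour mask of dark tray
E
```

```text
[ 0.03   0.452  1.975 -0.018  0.514  1.619] [0.54031098 0.08198723 0.04174013] [ 1.09166825  1.25907257 -4.38050011]
```

Call:
step_arm --pt "0.7 0 0.14 0 0 0 1" --pt "0.7 0 0.1 0 0 0 1" --pt "0.7 0 0.06 0 0 0 1" --pt "0.7 0 0.02 0 0 0 1" --pt "0.7 0 0 0 0 0 1" --pt "0.7 0 0.06 0 0 0 1" --pt "0.7 0 0.14 0 0 0 1" --pt "0 0 0 0 0 0 1"

```text
clock: 36.6
eef_pos: [0.5898, 0.0819, 0.0463]
tcp_rot: [[0.98, -0.003, 0.201], [-0.002, -1.0, -0.003], [0.201, 0.002, -0.98]]
force: [1.0, 0.5, -5.4]
gripper_width: 0.012
```

Call:
step_arm --pt "0.4 0 0.08 0 0 0 1" --pt "0 0 0 0 0 0 1" --pt "0 0 0 0 0 0 0.7" --pt "0 0 0 0 0 0 0.5" --pt "0 0 0 0 0 0 0.5" --pt "-2.5 0 -0.5 0 0 0 0.5" --pt "-3 0 -0.6 0 0 0 0.5" --pt "0 0 -1 0 0 0 1"

```text
clock: 37.6
eef_pos: [0.5307, 0.0819, 0.0551]
tcp_rot: [[0.981, -0.002, 0.194], [-0.002, -1.0, -0.003], [0.194, 0.003, -0.981]]
force: [0.2, 0.6, -0.9]
gripper_width: 0.0371
```

Call:
step_arm --pt "0 0 0 0 0.1 0 1" --pt "0 0 0 0 0.08 0 1" --pt "0 0 0 0 0 0 1" --pt "0 0 0 0 0 0 1" --pt "0 0 0 0 0 0 1"

```text
clock: 38.22
eef_pos: [0.5359, 0.0819, 0.0564]
tcp_rot: [[0.928, -0.003, 0.372], [-0.002, -1.0, -0.003], [0.372, 0.003, -0.928]]
force: [1.0, -0.1, -0.1]
gripper_width: 0.0002
```

```bash
python3 - <<'E'
from h import *
from station import arm
g=arm.grab_frame("scene")
f,T=wshot("w11")
cv2.imwrite("pics/m11.png",np.hstack([cv2.resize(f["color"][:,:,::-1],(400,300)),cv2.resize(g["color"][60:270,130:410,::-1],(400,300),interpolation=cv2.INTER_CUBIC)]))
o=arm.get_obs();print(o["joints"].round(3),T.round(3),o["force"])
# grip plate columns: look at edges in the row band just above fingers
im=f["color"].astype(int);print([tuple(im[v,u]) for v in (200,) for u in range(230,290,6)])
E
```

```text
[ 0.036  0.4    2.127 -0.072  0.235  1.676] [[ 0.928 -0.003  0.371  0.536]
 [-0.002 -1.    -0.003  0.082]
 [ 0.371  0.003 -0.928  0.056]
 [ 0.     0.     0.     1.   ]] [-0.39150248 -0.86868113 -0.56814566]
[(np.int64(189), np.int64(162), np.int64(127)), (np.int64(189), np.int64(162), np.int64(127)), (np.int64(189), np.int64(162), np.int64(127)), (np.int64(189), np.int64(162), np.int64(127)), (np.int64(189), np.int64(162), np.int64(127)), (np.int64(189), np.int64(163), np.int64(128)), (np.int64(190), np.int64(163), np.int64(127)), (np.int64(190), np.int64(163), np.int64(128)), (np.int64(190), np.int64(163), np.int64(128)), (np.int64(217), np.int64(190), np.int64(151))]
```

Call:
step_arm --pt "0.75 0 0.3 0 0 0 1" --pt "0.75 0 0.3 0 0 0 1" --pt "0.7 0 0.35 0 0 0 1" --pt "0.7 0 0.4 0 0 0 1" --pt "0.6 0 0.35 0 0 0 1" --pt "0.7 0 0.28 0 0 0 1" --pt "0.75 0 0.3 0 0 0 1" --pt "0.75 0 0.3 0 0 0 1"

```text
clock: 39.33
eef_pos: [0.5931, 0.0817, 0.0512]
tcp_rot: [[0.931, -0.002, 0.364], [-0.001, -1.0, -0.004], [0.364, 0.003, -0.931]]
force: [-6.4, -1.0, 2.8]
gripper_width: 0.0005
```

Call:
step_arm --pt "0.7 0 0.28 0 0 0 1" --pt "0.7 0 0.28 0 0 0 1" --pt "0.7 0 0.28 0 0 0 1" --pt "0.5 0 0.2 0 0 0 1" --pt "0 0 0 0 0 0 1" --pt "0 0 0 0 0 0 1"

```text
clock: 40.08
eef_pos: [0.6226, 0.0816, 0.0517]
tcp_rot: [[0.93, -0.003, 0.367], [-0.001, -1.0, -0.004], [0.367, 0.003, -0.93]]
force: [-4.9, 0.4, -1.9]
gripper_width: 0.0009
```

```bash
python3 - <<'E'
from h import *
from station import arm
g=arm.grab_frame("top");np.savez("pics/t12.npz",**g); s=arm.grab_frame("scene");np.savez("pics/s12.npz",**s)
f,T=wshot("w12");o=arm.get_obs();print(o["joints"].round(3),o["eef_pos"],o["force"])
cv2.imwrite("pics/m12.png",np.hstack([cv2.resize(f["color"][:,:,::-1],(450,338)),cv2.resize(g["color"][90:240,140:296,::-1],(350,338),interpolation=cv2.INTER_CUBIC)]))
E
```

```text
[ 0.029  0.485  1.94  -0.043  0.34   1.639] [0.62336032 0.08164926 0.0521984 ] [-3.86910622 -0.25124968 -2.80807727]
```

View pics/m12.png

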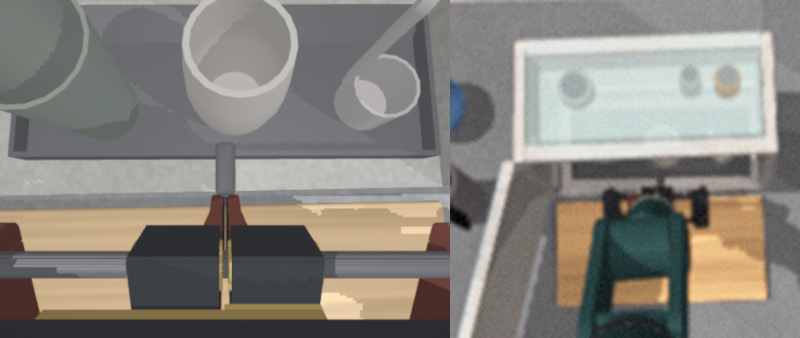

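```bash
python3 - <<'E'
from h import *
f=load("w12");T=f["T"];k=512/450
W=lambda u,v,z:atz(ray(f,u*k,v*k,T),z).round(4)
print("sill",W(100,199,.02),W(350,193,.02),"plate rear",W(227,195,.08),W(227,143,.08),"tray rim near",W(20,157,.038),W(435,153,.038))
im=f["color"]; u=int(150*k); print([(v,im[v,u].tolist()) for v in range(210,245,2)]); u=int(330*k); print([(v,im[v,u].tolist()) for v in range(210,245,2)])
E
```

```text
sill [0.6302 0.1831 0.02  ] [ 0.6346 -0.0217  0.02  ] plate rear [0.6328 0.0801 0.08  ] [0.6638 0.08   0.08  ] tray rim near [0.6621 0.2366 0.038 ] [ 0.6647 -0.0796  0.038 ]
[(210, [177, 175, 172]), (212, [176, 174, 171]), (214, [174, 173, 170]), (216, [173, 171, 168]), (218, [159, 157, 154]), (220, [144, 146, 149]), (222, [144, 147, 149]), (224, [136, 138, 141]), (226, [127, 129, 132]), (228, [126, 128, 130]), (230, [127, 129, 132]), (232, [130, 131, 134]), (234, [132, 129, 126]), (236, [165, 141, 108]), (238, [186, 160, 126]), (240, [197, 170, 135]), (242, [198, 171, 135]), (244, [196, 170, 134])]
[(210, [187, 186, 183]), (212, [192, 190, 187]), (214, [175, 174, 171]), (216, [141, 144, 147]), (218, [139, 141, 143]), (220, [137, 140, 143]), (222, [149, 151, 154]), (224, [169, 172, 175]), (226, [168, 170, 173]), (228, [166, 168, 171]), (230, [152, 149, 147]), (232, [200, 174, 137]), (234, [229, 201, 163]), (236, [219, 191, 154]), (238, [184, 157, 123]), (240, [184, 158, 123]), (242, [186, 160, 125]), (244, [185, 158, 124])]
```

The tray is straight and everything stands. The plate's rear end is at x≈0.633, the cabinet front at ≈0.6365. Another 13 mm puts it about 9 mm inside.

Call:
step_arm --pt "0.5 0 0.2 0 0 0 1" --pt "0.5 0 0.2 0 0 0 1" --pt "0.25 0 0.1 0 0 0 1" --pt "0 0 0 0 0 0 1" --pt "0 0 0 0 0 0 1"

```text
clock: 40.85
eef_pos: [0.6384, 0.0817, 0.0531]
tcp_rot: [[0.928, -0.002, 0.371], [-0.001, -1.0, -0.003], [0.371, 0.003, -0.928]]
force: [-2.7, 0.1, -0.6]
gripper_width: 0.0003
```

```bash
python3 - <<'E'
from h import *
f,T=wshot("w13");print(T[:3,3].round(4))
# plate rear: tray colour vs sill, print column profile at plate centre and at side column
im=f["color"]
u0=int(round(proj(f,np.array([.645,.0805,.08]),T)[0]));print("expected rear px",proj(f,np.array([.645,.0805,.08]),T),"sill px",proj(f,np.array([.6365,.14,.02]),T))
for u in (u0-4,u0,u0+4,int(proj(f,np.array([.6365,.14,.02]),T)[0])): print(u,[(v,im[v,u].tolist()) for v in range(180,250,3)])
E
```

```text
[0.6384 0.0817 0.0531]
expected rear px (257.5255400571786, 227.8848287002984) sill px (174.08256283036079, 239.04569655702832)
254 [(180, [111, 112, 117]), (183, [112, 114, 117]), (186, [113, 114, 118]), (189, [113, 115, 118]), (192, [114, 115, 118]), (195, [114, 115, 120]), (198, [114, 116, 119]), (201, [115, 116, 119]), (204, [115, 116, 120]), (207, [115, 116, 120]), (210, [116, 117, 120]), (213, [116, 116, 120]), (216, [112, 112, 116]), (219, [100, 101, 104]), (222, [135, 133, 133]), (225, [61, 62, 62]), (228, [62, 62, 62]), (231, [33, 33, 35]), (234, [33, 34, 36]), (237, [33, 33, 36]), (240, [35, 35, 37]), (243, [34, 34, 36]), (246, [34, 34, 37]), (249, [33, 34, 36])]
258 [(180, [113, 114, 117]), (183, [112, 113, 117]), (186, [112, 113, 117]), (189, [112, 113, 117]), (192, [113, 114, 118]), (195, [113, 114, 118]), (198, [113, 114, 118]), (201, [112, 114, 117]), (204, [113, 114, 118]), (207, [113, 114, 118]), (210, [114, 115, 118]), (213, [113, 115, 118]), (216, [110, 111, 114]), (219, [99, 101, 104]), (222, [145, 144, 143]), (225, [64, 64, 65]), (228, [65, 66, 66]), (231, [33, 3
[... 561 characters left out ...]
4, [84, 50, 44]), (237, [85, 51, 45]), (240, [85, 51, 45]), (243, [85, 51, 46]), (246, [84, 51, 45]), (249, [84, 51, 45])]
174 [(180, [81, 81, 84]), (183, [174, 173, 169]), (186, [176, 174, 171]), (189, [173, 172, 169]), (192, [173, 171, 168]), (195, [176, 173, 171]), (198, [178, 176, 173]), (201, [177, 175, 171]), (204, [178, 176, 173]), (207, [178, 176, 174]), (210, [173, 171, 168]), (213, [170, 169, 166]), (216, [173, 171, 168]), (219, [174, 173, 170]), (222, [188, 187, 183]), (225, [191, 189, 186]), (228, [193, 192, 188]), (231, [193, 192, 188]), (234, [191, 189, 186]), (237, [189, 187, 184]), (240, [173, 173, 172]), (243, [139, 142, 145]), (246, [130, 132, 135]), (249, [131, 133, 136])]
```

Call:
step_arm --pt "-2 0 -0.8 0 0 0 1" --pt "-4 0 -1.6 0 0 0 1" --pt "-3 0 -1.2 0 0 0 1" --pt "2 0 -4 0 -0.1 0 1" --pt "1.5 0 -5 0 -0.15 0 1" --pt "0 0 -5 0 -0.13 0 1" --pt "0 0 -5 0 0 0 1" --pt "0 0 0 0 0 0 1"

```text
clock: 41.9
eef_pos: [0.5409, 0.082, 0.2316]
tcp_rot: [[0.998, -0.004, 0.065], [-0.004, -1.0, -0.005], [0.065, 0.004, -0.998]]
force: [0.8, 0.8, -0.1]
gripper_width: 0.0005
```

```bash
python3 - <<'E'
from h import *
from station import arm
o=arm.get_obs();print(o["joints"].round(3),T_of(o).round(3))
g=arm.grab_frame("top");np.savez("pics/t14.npz",**g)
H=np.array([.631,.291]);s=.30;c=.017
for th in np.arange(1.9,-.01,-.1):
    u=np.array([-np.sin(th),-np.cos(th)]);n=np.array([-np.cos(th),np.sin(th)]);p=H+s*u+(.018+c)*n;print(round(th,2),p.round(4), '' if th>1.85 else ((p-q)*[100,-100]).round(2));q=p
# door top edge in top picture: predicted corner pixels
for th in (1.7,1.75,1.8,1.85): print(th,proj(g,np.array([H[0]-.398*np.sin(th),H[1]-.398*np.cos(th),.3])))
E
```

```text
[ 0.029  0.24   1.664 -0.007  1.172  1.606] [[ 0.998 -0.004  0.065  0.541]
 [-0.004 -1.    -0.005  0.082]
 [ 0.065  0.004 -0.998  0.232]
 [ 0.     0.     0.     1.   ]]
1.9 [0.3584 0.4211] 
1.8 [0.3468 0.3932] [-1.16  2.79]
1.7 [0.338  0.3644] [-0.88  2.89]
1.6 [0.3321 0.3347] [-0.59  2.96]
1.5 [0.3293 0.3047] [-0.29  3.01]
1.4 [0.3294 0.2745] [0.01 3.02]
1.3 [0.3326 0.2445] [0.32 3.  ]
1.2 [0.3387 0.2149] [0.61 2.96]
1.1 [0.3478 0.1861] [0.91 2.88]
1.0 [0.3596 0.1584] [1.19 2.78]
0.9 [0.3742 0.1319] [1.46 2.64]
0.8 [0.3914 0.1071] [1.72 2.48]
0.7 [0.411  0.0841] [1.96 2.3 ]
0.6 [0.4327 0.0632] [2.18 2.09]
0.5 [0.4565 0.0445] [2.37 1.87]
0.4 [0.4819 0.0283] [2.55 1.62]
0.3 [0.5089 0.0147] [2.7  1.36]
0.2 [0.5371 0.0039] [2.82 1.08]
0.1 [ 0.5662 -0.004 ] [2.91 0.79]
-0.0 [ 0.596 -0.009] [2.98 0.5 ]
1.7 (147.7411779536078, 281.0175792871368)
1.75 (141.71501340098087, 280.1589023577353)
1.8 (135.758269427347, 278.99113419923435)
1.85 (129.88788485801277, 277.5181321855469)
```

Call:
step_arm --pt "0 0 -4.5 0 -0.065 0 1" --pt "0 0 -4.5 0 0 0 1" --pt "0 0 -4.5 0 0 0 1" --pt "0 0 0 0 0 0 1" --pt "-1.7 -5.5 0 0 0 0 1" --pt "-1.7 -5.5 0 0 0 0 1" --pt "-1.7 -5.5 0 0 0 0 1" --pt "0 0 0 0 0 0 1"

```text
clock: 42.95
eef_pos: [0.482, 0.2507, 0.3584]
tcp_rot: [[1.0, 0.001, -0.016], [0.001, -1.0, -0.005], [-0.016, 0.005, -1.0]]
force: [-0.3, -0.7, -0.4]
gripper_width: 0.0007
```

Call:
step_arm --pt "-1.4 -5.5 0 0 0 0 1" --pt "-1.4 -5.5 0 0 0 0 1" --pt "-1.5 -5.7 0 0 0 0 1" --pt "0 0 0 0 0 0 1" --pt "0 0 4 0 0 0 1" --pt "0 0 4 0 0 0 1" --pt "0 0 2.8 0 0 0 1" --pt "0 0 0 0 0 0 1"

```text
clock: 43.95
eef_pos: [0.4394, 0.4112, 0.2493]
tcp_rot: [[1.0, -0.005, -0.018], [-0.006, -1.0, -0.009], [-0.018, 0.01, -1.0]]
force: [-0.1, 0.3, -0.1]
gripper_width: 0.0003
```

```bash
python3 - <<'E'
from h import *
from station import arm
o=arm.get_obs();print(o["joints"].round(3),o["eef_pos"].round(4),o["force"].round(2))
H=np.array([.631,.291]);s=.22;c=.015;q=o["eef_pos"][:2]
for th in [*np.arange(1.75,-.01,-.125),-.03]:
    u=np.array([-np.sin(th),-np.cos(th)]);n=np.array([-np.cos(th),np.sin(th)]);p=H+s*u+(.018+c)*n;print(round(th,2),p.round(4), ((p-q)*[100,-100]).round(2));q=p
E
```

```text
[0.636 0.35  1.455 0.003 1.356 2.211] [0.4394 0.4112 0.2493] [-0.08  0.29 -0.07]
1.75 [0.4204 0.3627] [-1.9   4.85]
1.62 [0.4131 0.3359] [-0.73  2.68]
1.5 [0.4092 0.3084] [-0.39  2.75]
1.38 [0.4088 0.2806] [-0.04  2.78]
1.25 [0.4118 0.2529] [0.3  2.76]
1.12 [0.4183 0.2259] [0.65 2.7 ]
1.0 [0.428  0.1999] [0.98 2.6 ]
0.88 [0.441  0.1753] [1.29 2.46]
0.75 [0.4569 0.1525] [1.59 2.28]
0.62 [0.4755 0.1319] [1.86 2.06]
0.5 [0.4966 0.1138] [2.1  1.81]
0.38 [0.5197 0.0984] [2.31 1.54]
0.25 [0.5446 0.086 ] [2.49 1.24]
0.12 [0.5708 0.0768] [2.62 0.92]
0.0 [0.598 0.071] [2.72 0.58]
-0.03 [0.6046 0.0701] [0.66 0.09]
```

Call:
step_arm --pt "-1.0 2.4 0 0 0 0 1" --pt "-0.9 2.4 0 0 0 0 1" --pt "-0.4 1.4 0 0 0 0 1" --pt "-0.3 1.3 0 0 0 0 1" --pt "-0.2 1.4 0 0 0 0 1" --pt "-0.2 1.4 0 0 0 0 1" --pt "0 1.4 0 0 0 0 1" --pt "0 1.4 0 0 0 0 1"

```text
clock: 44.95
eef_pos: [0.41, 0.2826, 0.2537]
tcp_rot: [[1.0, -0.004, -0.013], [-0.004, -1.0, -0.005], [-0.013, 0.005, -1.0]]
force: [1.7, 1.8, -0.2]
gripper_width: 0.0005
```

Call:
step_arm --pt "0.15 1.4 0 0 0 0 1" --pt "0.15 1.4 0 0 0 0 1" --pt "0.3 1.35 0 0 0 0 1" --pt "0.3 1.35 0 0 0 0 1" --pt "0.5 1.3 0 0 0 0 1" --pt "0.5 1.3 0 0 0 0 1" --pt "0.65 1.2 0 0 0 0 1" --pt "0.65 1.2 0 0 0 0 1"

```text
clock: 45.95
eef_pos: [0.442, 0.1776, 0.2538]
tcp_rot: [[1.0, -0.004, -0.013], [-0.004, -1.0, -0.005], [-0.013, 0.005, -1.0]]
force: [0.4, 1.3, 0.0]
gripper_width: 0.0006
```

```bash
python3 - <<'E'
from h import *
from station import arm
g=arm.grab_frame("top")
o=arm.get_obs();print(o["eef_pos"].round(4),o["force"].round(2),o["joints"].round(3))
H=np.array([.631,.291])
im=g["color"].astype(int).mean(2)
for th in np.arange(.5,1.9,.1):   # brightness on the door's top edge line at each angle
    v=[]
    for s in np.linspace(.1,.38,29):
        X=np.array([H[0]-s*np.sin(th)-.009*np.cos(th),H[1]-s*np.cos(th)+.009*np.sin(th),.3]);a,b=proj(g,X);v.append(im[int(round(b)),int(round(a))])
    print(round(th,2),np.round(np.percentile(v,[10,50,90])))
E
```

```text
[0.4428 0.1763 0.2538] [ 1.16 -1.05  0.15] [ 0.236  0.157  1.713 -0.003  1.285  1.812]
0.5 [ 91. 128. 141.]
0.6 [ 59. 121. 139.]
0.7 [ 28.  96. 129.]
0.8 [35. 70. 98.]
0.9 [ 47.  75. 185.]
1.0 [ 45.  73. 138.]
1.1 [38. 68. 85.]
1.2 [ 55. 130. 139.]
1.3 [ 55. 129. 142.]
1.4 [ 59. 120. 141.]
1.5 [26. 36. 76.]
1.6 [34. 69. 77.]
1.7 [ 60.  97. 140.]
1.8 [ 62. 133. 141.]
```

Call:
step_arm --pt "0.8 1.15 0 0 0 0 1" --pt "0.8 1.15 0 0 0 0 1" --pt "0.9 1.0 0 0 0 0 1" --pt "0.95 1.0 0 0 0 0 1" --pt "1.05 0.9 0 0 0 0 1" --pt "1.05 0.9 0 0 0 0 1" --pt "1.15 0.8 0 0 0 0 1" --pt "1.15 0.75 0 0 0 0 1"

```text
clock: 47.0
eef_pos: [0.5204, 0.101, 0.253]
tcp_rot: [[1.0, -0.004, -0.013], [-0.004, -1.0, -0.005], [-0.013, 0.005, -1.0]]
force: [-1.1, 0.8, -0.0]
gripper_width: 0.0005
```

Call:
step_arm --pt "1.25 0.6 0 0 0 0 1" --pt "1.25 0.6 0 0 0 0 1" --pt "1.3 0.5 0 0 0 0 1" --pt "1.3 0.4 0 0 0 0 1" --pt "1.0 0.3 0 0 0 0 1" --pt "0.7 0.2 0 0 0 0 1" --pt "0.3 0 0 0 0 0 1" --pt "0 0 0 0 0 0 1"

```text
clock: 48.0
eef_pos: [0.5907, 0.0753, 0.2523]
tcp_rot: [[1.0, -0.004, -0.013], [-0.004, -1.0, -0.005], [-0.013, 0.005, -1.0]]
force: [-1.0, 0.2, 0.4]
gripper_width: 0.0005
```

Call:
step_arm --pt "0.4 0 0 0 0 0 1" --pt "0.4 0 0 0 0 0 1" --pt "0.3 0 0 0 0 0 1" --pt "0 0 0 0 0 0 1"

```text
clock: 48.5
eef_pos: [0.6021, 0.0753, 0.2522]
tcp_rot: [[1.0, -0.004, -0.012], [-0.004, -1.0, -0.005], [-0.012, 0.005, -1.0]]
force: [0.0, -0.4, 0.1]
gripper_width: 0.0006
```

Call:
step_arm --pt "0.3 0 0 0 0 0 1" --pt "0 0 0 0 0 0 1"

```text
clock: 48.75
eef_pos: [0.6049, 0.0752, 0.2522]
tcp_rot: [[1.0, -0.004, -0.012], [-0.004, -1.0, -0.005], [-0.012, 0.005, -1.0]]
force: [0.4, -0.2, 0.2]
gripper_width: 0.0003
```

Call:
step_arm --pt "0.2 0 0 0 0 0 1" --pt "0 0 0 0 0 0 1"

```text
clock: 49.0
eef_pos: [0.6056, 0.0753, 0.2521]
tcp_rot: [[1.0, -0.004, -0.015], [-0.004, -1.0, -0.005], [-0.015, 0.005, -1.0]]
force: [-5.2, -0.3, 2.8]
gripper_width: 0.0003
```

Call:
step_arm --pt "0.2 0 0 0 0 0 1" --pt "0 0 0 0 0 0 1" --pt "0 0 0 0 0 0 1"

```text
clock: 49.38
eef_pos: [0.6055, 0.0752, 0.2521]
tcp_rot: [[1.0, -0.004, -0.018], [-0.004, -1.0, -0.005], [-0.018, 0.005, -1.0]]
force: [-10.2, -0.6, 7.7]
gripper_width: 0.0005
```

Call:
step_arm --pt "-0.4 0 0 0 0 0 1" --pt "-3 0 0 0 0 0 1" --pt "-5 0 0 0 0 0 1" --pt "-4 3 -2 0 0 0 1" --pt "0 6 -2 0 0 0 1" --pt "0 6 0 0 0 0 1" --pt "0 6 0 0 0 0 1" --pt "0 0 0 0 0 0 1"

```text
clock: 50.38
eef_pos: [0.485, -0.1376, 0.2947]
tcp_rot: [[1.0, -0.009, -0.011], [-0.009, -1.0, -0.007], [-0.011, 0.007, -1.0]]
force: [0.5, 0.2, -0.4]
gripper_width: 0.0008
```

Call:
step_arm --pt "0 6 0 0 0 0 1" --pt "-1 5 0 0 0 0 1" --pt "0 5 0 0 0 0 1" --pt "0 0 0 0 0 0 1"

```text
clock: 50.88
eef_pos: [0.4743, -0.2957, 0.2951]
tcp_rot: [[1.0, -0.007, -0.012], [-0.007, -1.0, -0.006], [-0.012, 0.006, -1.0]]
force: [-0.1, 2.2, 0.2]
gripper_width: 0.0002
```

```bash
python3 - <<'E'
from h import *
from station import arm
g=arm.grab_frame("top");np.savez("pics/tF.npz",**g);s=arm.grab_frame("scene");np.savez("pics/sF.npz",**s)
o=arm.get_obs();print(o["eef_pos"].round(3),o["force"].round(2),o["clock"])
t0=load("top6");gi=lambda f:cv2.cvtColor(f["color"],cv2.COLOR_RGB2GRAY)
# front edge of white top band (door top + wall) per column, i.e. world x at z=.3 for several y
for y in (.25,.2,.1,0,-.05,-.1):
    r=[]
    for im in (gi(t0),gi(g)):
        p=[(x,int(im[int(round(proj(g,np.array([x,y,.3]))[1])),int(round(proj(g,np.array([x,y,.3]))[0]))])) for x in np.arange(.58,.665,.006)]
        r.append([b for _,b in p])
    print(y,r)
# bystanders: difference vs first picture at their places
a,b=load("top0"),g
for n,(u,v,w) in dict(glass=(350,160,18),salt=(361,182,12),spoon=(328,245,24),thermos=(133,172,20)).items():
    A=gi(a)[v-w:v+w,u-w:u+w];B=cv2.matchTemplate(gi(b)[v-w-8:v+w+8,u-w-8:u+w+8],A,cv2.TM_CCOEFF_NORMED);_,m,_,l=cv2.minMaxLoc(B);print(n,round(m,2),(l[0]-8,l[1]-8))
E
```

```text
[ 0.474 -0.292  0.295] [-0.06  0.18 -0.56] 50.975
0.25 [[114, 116, 114, 115, 115, 108, 108, 89, 86, 151, 214, 215, 215, 202, 191], [90, 93, 94, 95, 91, 97, 181, 209, 208, 179, 203, 206, 199, 190, 177]]
0.2 [[146, 166, 167, 165, 166, 167, 167, 165, 155, 153, 221, 226, 229, 222, 213], [105, 111, 109, 98, 96, 109, 141, 185, 195, 197, 212, 215, 216, 204, 193]]
0.1 [[126, 172, 164, 160, 170, 169, 164, 167, 163, 149, 220, 226, 218, 213, 213], [105, 108, 103, 114, 110, 96, 133, 183, 194, 189, 211, 213, 207, 186, 175]]
0 [[115, 159, 163, 164, 170, 169, 163, 166, 165, 152, 196, 229, 225, 222, 212], [105, 97, 99, 98, 106, 103, 122, 176, 212, 189, 187, 200, 198, 199, 177]]
-0.05 [[100, 148, 166, 166, 163, 158, 151, 142, 144, 139, 209, 229, 227, 222, 215], [104, 100, 91, 94, 95, 92, 123, 168, 197, 191, 183, 197, 202, 197, 191]]
-0.1 [[111, 105, 111, 118, 116, 114, 102, 99, 101, 103, 168, 216, 223, 221, 193], [104, 97, 98, 90, 90, 95, 109, 170, 192, 199, 192, 201, 210, 217, 195]]
glass 0.71 (0, 0)
salt 0.17 (8, -5)
spoon -0.21 (3, -8)
thermos 0.98 (0, 0)
```

```bash
python3 -c "
from station import arm
print(arm.finish_job())"
```

```text
the job is handed in; nothing more can be done
None
```

The job is handed in at about 51 s on the clock. The mate, cup and scoop are in the cabinet on the tray, the mirrored door is shut and the isolator is off. I found no jar or tin on the counter, so I treated those two as absent.

**Tray:** I gripped its pull grip and slid it over the sill. The last stretch I pushed from behind with shut fingers. The plate's rear end measured about 11 mm behind the cabinet front by contact and about 16 mm by the wrist image. Both lie within the 0–20 mm home range.

**Things on the tray:** all three stood upright in my last viewed picture, which was 13 mm before the final push. I did not see them again after that.

**Isolator:** the wrist picture shows the bar along the block's x axis with the white mark towards the robot.

**Door:** it stopped hard at about 10 N. In the final top image its front face lies parallel to the cabinet, about 18–20 mm in front of it, as it should when shut.

**Bystanders:** the thermos matched the first picture without any shift. The glass showed no shift either, though with a weaker match. The arm hid the salt and teaspoon in that check, so it gave no result for them. Earlier wrist pictures, at the isolator step, showed nothing disturbed there.

While leaning the gripper near the tray, joint 5 read 0.195, just past its 0.2 limit, on two occasions. I backed off each time and saw no fault.

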